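# Weigh a metal instrument box on a notched beam scale

### The arm

A 6-joint arm with a two-finger parallel gripper is mounted at the origin on a cart in front of the work surface, level with it; the furniture and walls round the work are solid. World frame = base frame: x ahead of the robot, y to its left, z up, the work surface at z = 0. Lengths are in mm, angles in degrees, forces in N, time in s.
With the tool pointing down it reaches from about 275 to 750 mm from the base axis. Payload 10.2 kg.
Tool frame: the origin (TCP) lies on the mounting face of the last link; the fingertips stand tip_reach ahead of it and the grasp point (between the pads) lies 155 mm ahead of it (tip_reach is the distance from the TCP to the fingertips, in mm); x points along the fingers, y is the direction in which the jaws open and shut, and the axes are right-handed (so a half turn about x gives the same grasp; the last joint's range is limited). The gripper opens to 85 mm and grips with 20 to 120 N. Pads are 22 mm wide; open, the fingers measure 114 mm over their backs; the gripper's body (76 mm by 85 mm) begins 54 mm behind the grasp point. The pads swing forward as they close: fully open they stand 13 mm farther back than shut.
Start: joints at [-88.258, 17.928, 85.812, -0, 76.261, -12.8], TCP at [131.806, -508.193, 404.694] pointing down, gripper open.
Joint ranges: [-168.41, 168.41], [-55.51, 124.54], [10.69, 146.95], [-70.63, 250.63], [1, 178], [-165.06, 165.06]. Speed limits (degrees/s): [136.94, 136.94, 172.46, 180, 180, 180].

### API

Orientations are given as a 3x3 rotation matrix whose columns are the frame's x, y, z axes.
In Python, from station import * gives the robot as it stands.
- The arm moves only by the tool jog_arm, never from a script. Its argument "targets" is a list that holds one entry, the list of rows, each a list of 4 numbers: the shift along the tool's x, y, z in cm, then the turn about the tool's x in degrees. A call has 1 to 10 rows; each row shifts and turns the pose as measured when the row begins, along the tool's axes as they then stand; what a row does not reach is not made up. A row lasts 1/10 s, in which the tool goes at most 50 mm and 8.59 degrees, less where a joint would pass 70% of its speed; a pose out of reach is approached as far as the arm can. A call with a gripper value outside its range is refused whole. "gripper" is the finger opening in cm, from 0 to 8.54, set as the call begins (left out, the last holds). The fingers move at their own pace and stop on an object; "squeeze" is the grip in N (left out, the last holds). Time passes only in rows, so rows that do not move let the fingers close. It gives the time, the measured TCP pose, the force and the opening at its end, in the units of the state.
- read_state(): the state, without advancing time (a new reading comes with each control period).
- camera(name): name is "scene" or "top" or "wrist"; returns (picture, depth): 400x640x3 uint8, red, green, blue; 400x640 float32, mm along the optical axis (not along the pixel's ray), 0 where there is no reading.
- camera_params(name): a dict with "intrinsics" (3x3 intrinsics, pixels), "rvec" (rotation vector, rad) and "tvec" (3), from world to camera coordinates, as OpenCV has them. Camera axes: x right, y down, z forward; pixel columns grow to the right and rows downward; lengths in mm; the calibration is good to about 2 mm. The wrist camera is an equidistant fisheye: a pixel r from the principal point sees the ray r / f radians off the axis. A picture is of the moment at which its call begins: read the wrist's pose just before it. camera_params takes no time and is no camera call; for the wrist camera it gives the pose at the moment of the call.
- close_job(): hands the job in, once; it reports no verdict.
Trained networks look in the newest picture that a camera, given by its name, has taken for a name from the list of things; names that differ only in an ending like _2 or _b are one class to them, and where a whole thing is asked for, a point or a joint stands for the part that bears it (a point fixed in the world has none). Each returns a list of dicts, best first, with "confidence" (0 to 1); they miss things now and then, are a little off and sometimes report something else, mostly with a low value. They report only what shows in the picture. A call takes as long as a camera call. They do not tell look-alikes from the thing itself.
- regions_of(camera, thing): "mask" (400x640 bool, what is visible of it).
- place_of(camera, thing): "location" ([x, y, z] in mm, in world coordinates, good to about 4 mm: a listed point, or the origin of a listed thing).
The state is a dict: "t": time; "joint_positions": joint angles; "joint_vel": joint speeds; "joint_efforts": joint torques, N m; "ee_pos": TCP position; "eef_rot": TCP orientation; "wrist_force": force on the tool from outside, world axes, zero at the start; "torque": the same for the moment, N m; "gripper_width": finger opening in mm.
Only numpy, scipy, OpenCV 4.12 (cv2) and the standard library are available. Lean on these libraries where they do the work, as an engineer would, in place of code of your own. Each camera call takes 0.05 s, during which the arm holds its last target.

### The job

Weigh the small die-cast metal box on the bench beam scale: set it flat in the middle of the pan and let go, then lift the poise's grip by feel, past its free play, just enough to free the sprung tooth, slide the poise along the notched beam and let it drop into the notch at which the pointer, left alone, comes to rest level with the centre mark (the nearest notch will do). Treat the scale gently: its sprung bearing must never be pulled, pushed or pressed with more than 15 newtons up, down or lengthways, so set the box down without a jolt; and do not disturb the mug, the tape roll or the glue stick.

Things in the scene. Friction and masses are not known exactly. Their poses are not given: they have to be found in the camera images.
- scale: the fixed, heavy beam scale: grey base 90 x 270 x 12 mm, fulcrum post, steel beam (8 mm thick, 16 mm tall) from the fulcrum along the scale's own +y (roughly away from the robot), pan on its -y side. Origin on the desk under the fulcrum; the beam's hinge line is 100 mm above it, along the scale's x. Index post beyond the beam's end, 195 to 202 mm from the fulcrum, 137 mm tall
- beam (a joint): tilt of the beam, rad: 0 = pointer level with the centre mark; positive = poise and pointer end up (poise too near the fulcrum), pan down. Free between stops at -0.15 and +0.15; one notch out of balance tilts it about 0.03. Settles in about 1 s once let go. Lifting the poise's grip may first raise the beam up to its upper stop (under 2 N, 0.58 N m per rad); a firm pinch also holds the tilt
- pointer_tip (a point): tip of the thin pointer at the beam's end, 187.5 mm from the hinge line
- centre_mark (a point): the dark centre line on the white index plate at the pointer's end, 191 mm from the fulcrum and 100 mm above the desk; two fine lines 5.5 mm above and below it bound the middle
- pan_centre (a point): centre of the pan's flat upper face, 134 mm along the scale's x, 70 mm along its y, lips of 1 mm at the two short ends; 65 mm from the fulcrum on the -y side, 124 mm above the desk when the beam is level. It stays level and sinks or rises up to 10 mm as the beam tilts. Where on the pan the load stands does not change the weight read
- bearing_up (a joint): vertical give of the sprung bearing that carries the whole beam (with pan and poise), m, up positive: 10 N per mm, near 0 at rest. Its overload limit is 1.5 mm (15 N) either way. Pulling on the poise's grip or pressing on the pan shows here
- bearing_along (a joint): the same bearing's give along the beam (scale's y), m: 10 N per mm, limit 1.5 mm either way
- tooth (a point): tip of the sprung tooth inside the poise, hidden from view, as it stands when down in a notch (fixed to the poise, does not show the lift). Once the grip takes it along the spring pulls down with 3 N, rising 0.6 N per mm: clear of the notch teeth at 4.5 mm of tooth lift (5.7 N), hard stop at 6.5 mm (6.9 N), beyond which the pull loads the bearing. Let go between notches it slips into one
- poise (a joint): place of the brass poise (saddle 26 x 26 x 35 mm, 0.20 kg with its grip) along the beam, m: 0 = first notch, 40 mm from the fulcrum; grows outward (scale's +y). Notches every 9 mm from 0 to 0.117, tooth play about 1 mm. It slides freely (below 1 N) with the tooth lifted and is locked with it down
- knob_grip (a point): where to pinch the poise's grip: a black upright block, 14 mm across the beam, 18 mm along it, 32 mm tall, 4 mm above the poise; point 10 mm below its top, 142 mm above the desk with beam level. Lifted along the beam's upward normal it first has free play (2 to 16 mm, differs each time, under 1 N), then takes the tooth along; grip and tooth drop back by themselves
- unit_centre (a point): centre, half-way up, of the die-cast metal box to be weighed, lying left of the keyboard: 110 mm long over its connectors (its x), body 76 mm long, 52 mm wide (its y), 40 mm tall. Grip it across the 52 mm. Weight unknown, 0.2 to 0.4 kg: it balances somewhere from the third to the tenth notch after the first
- mug: white mug, 92 x 127 x 95 mm, a bystander; origin under its centre
- tape_roll: roll of black tape, 63 mm across, 18 mm tall, a bystander; origin under its centre
- glue_stick: yellow glue stick lying on the desk, 26 x 90 x 26 mm, a bystander; origin under its centre
Mind the look-alikes: they are no part of the job. What is shaped like the part that bears unit_centre but red is not meant.

How it is judged:
By the outcome, as a careful person would: the job done as asked, in the order asked, and still so for the second after the job is handed in, with the robot touching nothing.
It also fails if it takes over 72 s, if anything falls off the work surface, if the arm or the gripper's body presses on something with over 40 N, if the wrist force passes 120 N, or if a joint passes its speed limit or range.

## Working session

There is one attempt and no reset: what is moved stays moved. The work goes in short steps, Python scripts to look and compute and a tool call to move; the robot and the scene stay as the last step left them, time stands still between calls to the robot, and variables do not carry over. Pictures are saved under pics/ and viewed, and the job is handed in when it is done.

Besides the shell and the picture viewer there is one more tool, called by a JSON object that holds its "name" and its "arguments". jog_arm: Moves the arm, as the interface text tells. Its arguments: {"type":"object","properties":{"targets":{"type":"array","items":{"type":"array","items":{"type":"array","items":{"type":"number"}}}},"gripper":{"type":"number"},"squeeze":{"type":"number"}},"required":["targets"]}

```bash
ls; mkdir -p pics; cat > h.py <<'E'
from station import *
import numpy as np, cv2
def snap(c,fn=None):
    p,d=camera(c)
    if fn: cv2.imwrite('pics/'+fn,p[:,:,::-1])
    return p,d
def P(c):
    q=camera_params(c); return np.array(q['intrinsics']),cv2.Rodrigues(np.array(q['rvec'],float))[0],np.array(q['tvec'],float).ravel()
def unproj(c,u,v,z,par=None):
    K,R,t=par or P(c)
    return R.T@(np.array([(u-K[0,2])/K[0,0]*z,(v-K[1,2])/K[1,1]*z,z])-t)
E
python3 - <<'E'
from h import *
s=read_state();print(s)
snap('scene','s0.png');
for n in ['unit_centre','knob_grip','pan_centre','centre_mark','pointer_tip','scale']:
    print(n,[(np.round(x['location']),round(x['confidence'],2)) for x in place_of('scene',n)])
snap('top','t0.png')
for n in ['unit_centre','knob_grip','pan_centre','centre_mark','pointer_tip','scale','mug','tape_roll','glue_stick']:
    print(n,[(np.round(x['location']),round(x['confidence'],2)) for x in place_of('top',n)])
snap('wrist','w0.png')
print(read_state()['t'])
E
```

```text
pics
{'t': 0.0, 'joint_positions': array([-8.82574625e+01,  1.79605305e+01,  8.58560186e+01,  1.45889466e-03,
        7.62617954e+01, -1.27988738e+01]), 'joint_vel': array([ 0.02293519, -0.11154801,  0.01154624,  0.03281579, -0.06292371,
       -0.02779359]), 'joint_efforts': array([-3.29844806e-05, -4.12260747e+01, -2.59746766e+01, -2.45810934e-04,
        4.17982505e-03, -2.35866725e-05]), 'ee_pos': array([ 131.81465285, -508.13944163,  404.11202072]), 'eef_rot': array([[-1.68567455e-05,  2.51073799e-01, -9.67967947e-01],
       [ 1.36748749e-03, -9.67967037e-01, -2.51073586e-01],
       [-9.99999065e-01, -1.32791634e-03, -3.27023504e-04]]), 'wrist_force': array([ 0.93770014, -0.46724347,  0.66863456]), 'torque': array([0.01512968, 0.02786492, 0.04628717]), 'gripper_width': 85.6523591388729}
unit_centre [(array([507.,  48.,  21.]), 0.64), (array([ 554., -277.,    0.]), 0.23)]
knob_grip [(array([ 610., -279.,  137.]), 0.57)]
pan_centre [(array([ 491., -290.,  135.]), 0.61)]
centre_mark [(array([ 744., -268.,  101.]), 0.83), (array([ 490., -289.,  136.]), 0.24)]
pointer_tip [(array([ 741., -265.,   75.]), 0.76)]
scale [(array([ 555., -280.,    0.]), 0.69), (array([ 738., -265.,   74.]), 0.51)]
unit_centre [(array([603., 396.,  21.]), 0.96), (array([454., 360.,  17.]), 0.82), (array([509.,  44.,  20.]), 0.75)]
knob_grip [(array([ 613., -278.,  133.]), 0.57)]
pan_centre [(array([ 489., -285.,  136.]), 0.71), (array([378.,  48.,  -2.]), 0.55)]
centre_mark [(array([ 744., -267.,  101.]), 0.95)]
pointer_tip []
scale [(array([ 550., -285.,    4.]), 0.6)]
mug [(array([ 796., -126.,    2.]), 0.58)]
tape_roll [(array([ 677., -134.,   -4.]), 0.84)]
glue_stick [(array([377.,  48.,  -1.]), 0.72)]
0.9
```

View pics/s0.png

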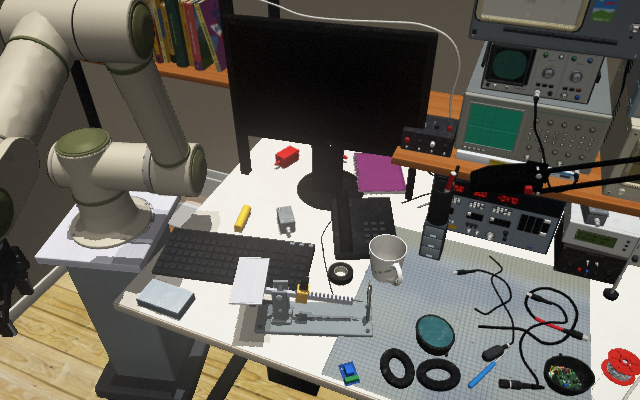

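View pics/t0.png

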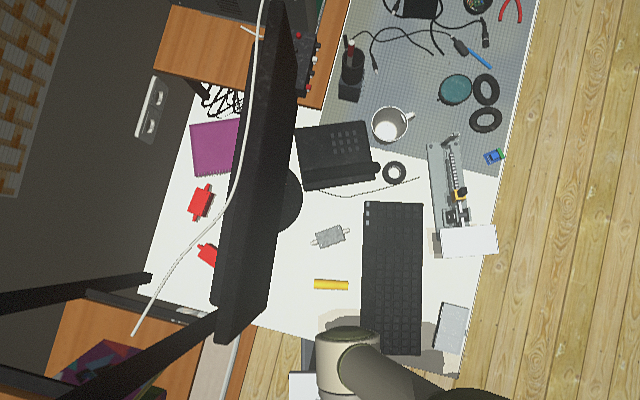

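View pics/w0.png

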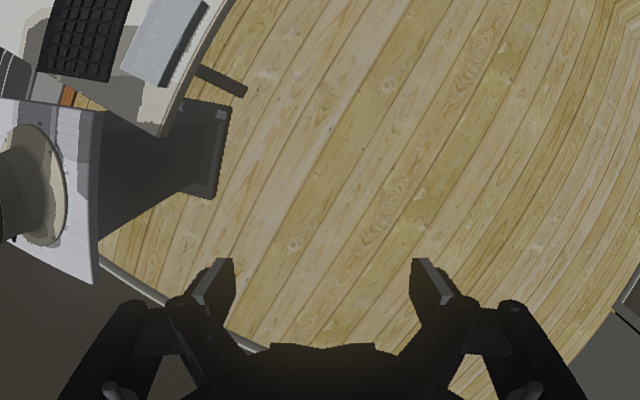

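```bash
cat > m.py <<'E'
from h import *
for c in ['top','scene']:
    p,d=snap(c); par=P(c)
    for n in ['unit_centre','knob_grip','pan_centre','scale','poise','beam']:
        for r in regions_of(c,n)[:4]:
            m=r['mask']; vs,us=np.nonzero(m&(d>0))
            if len(us)<5: continue
            X=np.array([unproj(c,u,v,d[v,u],par) for u,v in zip(us,vs)])
            print(c,n,round(r['confidence'],2),'px',us.mean().round(),vs.mean().round(),len(us),'med',np.median(X,0).round(),'lo',np.percentile(X,3,0).round(),'hi',np.percentile(X,97,0).round())
            if n in('unit_centre','pan_centre'):
                T=X[X[:,2]>np.percentile(X[:,2],97)-(6)]
                rect=cv2.minAreaRect(T[:,:2].astype(np.float32)); print('   top',rect,T[:,2].mean())
    np.savez(f'{c}.npz',p=p,d=d)
print(read_state()['t'])
E
python3 m.py
```

```text
top unit_centre 0.98 px 329.0 236.0 545 med [506.  47.  40.] lo [480.   3.  -1.] hi [529.  88.  44.]
   top ((504.4826965332031, 46.04360580444336), (41.077754974365234, 69.54181671142578), 20.25794792175293) 41.15798482756273
top unit_centre 0.57 px 390.0 125.0 1126 med [ 805. -119.   42.] lo [ 747. -168.    7.] hi [829. -74.  97.]
   top ((788.3004150390625, -110.11506652832031), (88.74559020996094, 93.63101196289062), 62.45975875854492) 95.23323000523482
top unit_centre 0.55 px 200.0 202.0 526 med [602. 389.  40.] lo [565. 366.  14.] hi [640. 416.  44.]
   top ((601.3164672851562, 393.63189697265625), (41.66252517700195, 69.316162109375), 68.5827865600586) 41.34674100525941
top unit_centre 0.54 px 207.0 254.0 349 med [465. 367.  40.] lo [435. 347.   0.] hi [489. 400.  45.]
   top ((455.41888427734375, 306.8539733886719), (175.07798767089844, 58.890174865722656), 86.33930969238281) 47.55206986393133
top knob_grip 0.54 px 462.0 192.0 72 med [ 606. -273.  142.] lo [ 597. -281.  121.] hi [ 616. -268.  148.]
top pan_centre 0.9 px 469.0 241.0 1707 med [ 488. -285.  134.] lo [ 454. -349.
[... 1680 characters left out ...]
13, 16.25755500793457), 51.37297058105469) 143.4478610705834
scene scale 0.82 px 297.0 305.0 6532 med [ 581. -285.   16.] lo [ 463. -340.    6.] hi [ 750. -226.  136.]
scene poise 0.84 px 303.0 291.0 266 med [ 607. -287.  109.] lo [ 593. -292.   77.] hi [ 616. -275.  145.]
scene beam 0.73 px 298.0 305.0 6559 med [ 586. -285.   16.] lo [ 464. -339.    6.] hi [ 751. -228.  136.]
scene beam 0.71 px 270.0 286.0 2123 med [ 507. -283.  133.] lo [ 459. -348.   71.] hi [ 692. -227.  137.]
scene beam 0.66 px 249.0 281.0 1534 med [ 490. -293.  134.] lo [ 457. -352.  130.] hi [ 524. -224.  137.]
scene beam 0.58 px 302.0 291.0 276 med [ 605. -286.  109.] lo [ 592. -292.   77.] hi [ 616. -273.  145.]
1.6
```

```bash
python3 - <<'E'
import cv2
a=cv2.imread('pics/t0.png')[130:290,300:510]; b=cv2.imread('pics/s0.png')[195:345,225:385]
a=cv2.resize(a,None,fx=2,fy=2,interpolation=2);cv2.imwrite('pics/tc.png',cv2.resize(cv2.imread('pics/t0.png')[215:260,300:360],None,fx=6,fy=6,interpolation=2))
cv2.imwrite('pics/tc2.png',cv2.resize(cv2.imread('pics/t0.png')[125:265,410:510],None,fx=4,fy=4,interpolation=2))
cv2.imwrite('pics/sc.png',cv2.resize(b,None,fx=4,fy=4,interpolation=2))
E
```

```text
(no output)
```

View pics/tc.png

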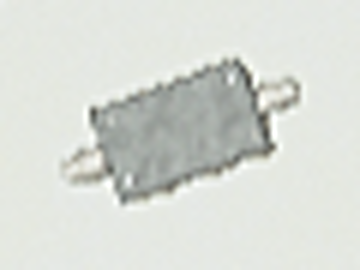

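View pics/tc2.png

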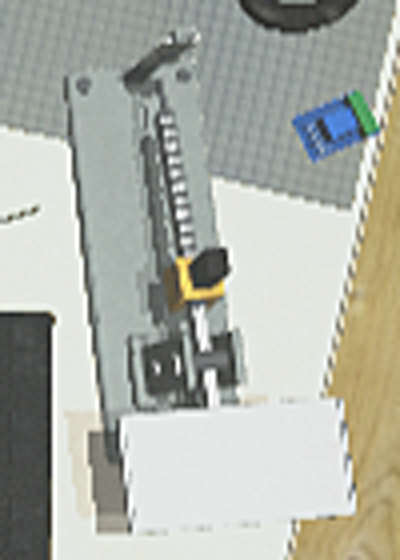

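View pics/sc.png

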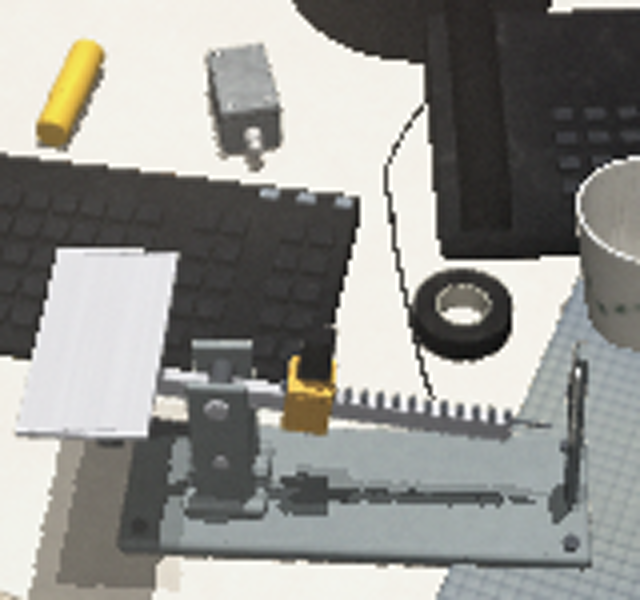

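```bash
python3 - <<'E'
from h import *
import station; print([x for x in dir(station) if not x.startswith('_')])
print(globals().get('tip_reach'))
d=np.load('top.npz')['d']; par=P('top')
X=np.array([[unproj('top',u,v,d[v,u],par) for u in range(410,510)] for v in range(125,265)])
o=np.array([552,-282.]);a=np.radians(4.6);ey=np.array([np.cos(a),np.sin(a)]);ex=np.array([np.sin(a),-np.cos(a)])
Y=X.reshape(-1,3);sx=(Y[:,:2]-o)@ex; sy=(Y[:,:2]-o)@ey
for lo in range(-30,215,10):
    m=(sy>lo)&(sy<lo+10)&(abs(sx)<50)&(Y[:,2]>50)
    if m.any(): i=np.argmax(np.where(m,Y[:,2],0)); print(lo,'zmax',Y[i].round(),'sx range',sx[m].min().round(),sx[m].max().round())
print(read_state()['t'])
E
```

```text
['MotionError', 'camera', 'camera_params', 'close_job', 'place_of', 'read_state', 'regions_of', 'tip_reach']
173.4
-30 zmax [ 522. -270.  137.] sx range -42.0 49.0
-20 zmax [ 540. -264.  119.] sx range -21.0 15.0
-10 zmax [ 546. -295.  120.] sx range -23.0 15.0
0 zmax [ 561. -293.  121.] sx range -23.0 16.0
10 zmax [ 566. -260.  119.] sx range -20.0 15.0
20 zmax [ 580. -276.  101.] sx range -6.0 2.0
30 zmax [ 591. -278.  113.] sx range -16.0 12.0
40 zmax [ 602. -280.  148.] sx range -16.0 10.0
50 zmax [ 602. -275.  148.] sx range -15.0 4.0
60 zmax [ 614. -269.  147.] sx range -15.0 5.0
70 zmax [ 623. -276.   97.] sx range -7.0 3.0
80 zmax [ 633. -272.   95.] sx range -6.0 2.0
90 zmax [ 649. -276.   94.] sx range -6.0 2.0
100 zmax [ 657. -272.   92.] sx range -6.0 2.0
110 zmax [ 667. -275.   91.] sx range -6.0 2.0
120 zmax [ 675. -274.   89.] sx range -6.0 3.0
130 zmax [ 683. -267.   88.] sx range -6.0 2.0
140 zmax [ 694. -265.   86.] sx range -6.0 2.0
150 zmax [ 702. -264.   84.] sx range -6.0 2.0
160 zmax [ 712. -266.   84.] sx range -5.0 3.0
170 zmax [ 724. -266.   79.] sx range -3.0 -2.0
180 zmax [ 732. -264.   77.] sx range -3.0 -0.0
190 zmax [ 752. -270.  140.] sx range -13.0 11.0
200 zmax [ 752. -263.  139.] sx range -8.0 3.0
1.6
```

```bash
python3 - <<'E'
from h import *
for c in ['top','scene']:
    d=np.load(c+'.npz')['d']; K,R,t=P(c)
    v,u=np.nonzero(d>0); z=d[v,u]
    X=(np.stack([(u-K[0,2])/K[0,0]*z,(v-K[1,2])/K[1,1]*z,z],1)-t)@R
    G=np.full((16,20),-1.)
    for i,x0 in enumerate(range(200,840,40)):
        for j,y0 in enumerate(range(-400,400,40)):
            m=(X[:,0]>=x0)&(X[:,0]<x0+40)&(X[:,1]>=y0)&(X[:,1]<y0+40)
            if m.sum()>3: G[i,j]=np.percentile(X[m,2],98)
    print(c,'cols y from -400 step 40; rows x from 200');print(G.astype(int))
E
```

```text
top cols y from -400 step 40; rows x from 200
[[ -1  -1  29  30  28  26  28  30  -1 436 364 264   4  -1  -1  -1  -1 312
  332 425]
 [ -1  -1  29  30  30  25  28 547 544 474 359 265   4   4   3   5   4 313
  413 453]
 [ -1   3  29  30  26 618 634 628 529 385 274 261   4   4   4   5 662 313
  314 313]
 [ -1   4   4  28   4  24  29  31  31  27   5   4   4   4 541 541 729 742
  709 711]
 [ -1   3   4   4   4  25  29  32  32  28  28  29  26   4 542 541  -1 556
  706 707]
 [  3   3   4   4   4  24  28  32  32  25   5   4   4   5 542 492 553 554
   43  40]
 [  2 137 137 137 137  24  29  32  31  18   3  38   5   5 542 492 552  -1
   45  45]
 [ -1 138 137 137 137  26  29  31  29   6  44  44  38 536 542 550 552  -1
   32  43]
 [  3 135 135 120  15  25  27  31  29  20  42  42   4 540 550 550  -1  -1
    5   5]
 [  3   7 119 128  15  25  29  31  29   5   5   4   4 541 550 488  -1  -1
    5  44]
 [  4   3 146 145  14   4   5   6   7   6  26  48  55 542 551  -1  -1  -1
    6  45]
 [  5   4  15  91  14   7  21  46  73  81  91  96  95 551 551  -1  -1  -1
    4  23]
 [ 17   5  15  84  15   5  22  53 
[... 1015 characters left out ...]
   6   5
   33  39]
 [  2 135 134 135 135  25  28  31  27  20  41  41   5 536 549  83  15  11
    4   4]
 [  3  13 114 114  16  25  28  31  28   3   3   4   4 537 547  -1  -1  -1
   -1  -1]
 [  3  11 143 144  13   3   3   4   7   4  31  47  54 539 547  -1  -1  -1
   -1  36]
 [  3   4  17  91  14  17  20  50  71  80  89  95  94 540 544  22  20  16
    6  23]
 [ 14   4  14  84  15  16  21  56  72  79  83  81 409 542  16  17  14  15
   16  15]
 [ 11   4  15 136  15   4  96  96  25  37  44  47 530 550   4  15  15  14
   16  15]
 [ 20  17  12  10   5   5  95  89  95  36  43 246 535 554  -1  15  14  15
   16  16]
 [ 20  20   4   4   4  87  96  96  96  -1  37 282 538 553   7  15  16  16
   15  10]]
```

```bash
cat > plan.py <<'E'
import sys
from h import *
# usage: plan.py x y z yaw nrows
x,y,z,yaw,n=map(float,sys.argv[1:6]); n=int(n)
s=read_state();p=s['ee_pos'].copy();R=s['eef_rot'].copy()
cy=np.degrees(np.arctan2(R[1,1],R[0,1]))
dy=(yaw-cy+180)%360-180
step=(np.array([x,y,z])-p)/n
rows=[]
for i in range(n):
    l=R.T@step/10; th=-dy/n
    rows.append([round(float(a),2) for a in l]+[round(th,2)])
    a=np.radians(th); R=R@np.array([[1,0,0],[0,np.cos(a),-np.sin(a)],[0,np.sin(a),np.cos(a)]])
print('at',p.round(1),'yaw',cy.round(2),'t',s['t'],'F',s['wrist_force'].round(2),'w',s['gripper_width'].round(1),'dturn',dy)
for k in range(0,n,10): print(rows[k:k+10])
E
python3 plan.py 480 30 330 20 15
```

```text
Traceback (most recent call last):
  File "plan.py", line 14, in <module>
    print('at',p.round(1),'yaw',cy.round(2),'t',s['t'],'F',s['wrist_force'].round(2),'w',s['gripper_width'].round(1),'dturn',dy)
                                                                                         ^^^^^^^^^^^^^^^^^^^^^^^^
AttributeError: 'float' object has no attribute 'round'
```

```bash
sed -i "s/s\['gripper_width'\].round(1)/round(s['gripper_width'],1)/" plan.py
python3 plan.py 480 30 330 20 15
```

```text
at [ 131.8 -508.2  404.7] yaw -75.46 t 1.6 F [-0.1   0.36 -0.27] w 85.4 dturn 95.45821327434885
[[0.5, -2.89, -3.15, np.float64(-6.36)], [0.5, -2.52, -3.45, np.float64(-6.36)], [0.5, -2.13, -3.71, np.float64(-6.36)], [0.5, -1.7, -3.92, np.float64(-6.36)], [0.5, -1.26, -4.08, np.float64(-6.36)], [0.5, -0.8, -4.2, np.float64(-6.36)], [0.5, -0.33, -4.26, np.float64(-6.36)], [0.5, 0.15, -4.27, np.float64(-6.36)], [0.5, 0.62, -4.23, np.float64(-6.36)], [0.5, 1.09, -4.13, np.float64(-6.36)]]
[[0.5, 1.54, -3.99, np.float64(-6.36)], [0.5, 1.97, -3.79, np.float64(-6.36)], [0.5, 2.38, -3.55, np.float64(-6.36)], [0.5, 2.76, -3.27, np.float64(-6.36)], [0.5, 3.1, -2.94, np.float64(-6.36)]]
```

{"name": "jog_arm", "arguments": {"targets": [[[0.5, -2.9, -3.1, -6.4], [0.5, -2.5, -3.4, -6.4], [0.5, -2.1, -3.7, -6.4], [0.5, -1.7, -3.9, -6.4], [0.5, -1.3, -4.1, -6.4], [0.5, -0.8, -4.2, -6.4], [0.5, -0.3, -4.3, -6.4], [0.5, 0.1, -4.3, -6.4], [0.5, 0.6, -4.2, -6.4], [0.5, 1.1, -4.1, -6.4]]], "gripper": 8.0, "squeeze": 40}}

```text
t: 2.6
ee_pos: [360.2, -134.7, 353.0]
eef_rot: [[0.003, 0.986, -0.165], [-0.005, -0.165, -0.986], [-1.0, 0.004, 0.005]]
wrist_force: [0.2, -0.7, 0.9]
gripper_width: 80.1
```

```bash
sed -i "s/round(th,2)\]/round(float(th),2)]/" plan.py
python3 plan.py 480 30 330 20 8
```

```text
at [ 360.2 -134.7  353. ] yaw -9.47 t 2.6 F [ 0.17 -0.66  0.95] w 80.1 dturn 29.47076514047626
[[0.28, 1.14, -2.28, -3.68], [0.28, 1.28, -2.2, -3.68], [0.28, 1.42, -2.11, -3.68], [0.28, 1.55, -2.02, -3.68], [0.28, 1.68, -1.91, -3.68], [0.28, 1.8, -1.8, -3.68], [0.28, 1.91, -1.68, -3.68], [0.28, 2.01, -1.56, -3.68]]
```

{"name": "jog_arm", "arguments": {"targets": [[[0.3, 1.2, -2.5, -3.9], [0.3, 1.4, -2.4, -3.9], [0.3, 1.5, -2.3, -3.9], [0.3, 1.7, -2.2, -3.9], [0.3, 1.8, -2.0, -3.9], [0.3, 1.9, -1.9, -3.9], [0.3, 2.0, -1.8, -3.9], [0.3, 2.1, -1.6, -3.7], [0, 0, 0, 0]]]}}

```text
t: 3.5
ee_pos: [488.5, 58.1, 327.8]
eef_rot: [[0.006, 0.918, 0.398], [-0.006, 0.398, -0.917], [-1.0, 0.003, 0.008]]
wrist_force: [0.1, -0.1, 0.2]
gripper_width: 79.8
```

```bash
cat > wr.py <<'E'
from h import *
import sys
fn=sys.argv[1]; names=sys.argv[2:]
q=camera_params('wrist'); K=np.array(q['intrinsics']);R=cv2.Rodrigues(np.array(q['rvec'],float))[0];t=np.array(q['tvec'],float).ravel()
p,d=snap('wrist',fn)
def pts(m):
    v,u=np.nonzero(m&(d>0)); z=d[v,u]
    a=(u-K[0,2])/K[0,0]; b=(v-K[1,2])/K[1,1]; r=np.hypot(a,b); r=np.maximum(r,1e-9)
    X=np.stack([a/r*np.tan(r)*z,b/r*np.tan(r)*z,z],1)
    return (X-t)@R
np.savez('wrist_'+fn+'.npz',p=p,d=d,K=K,R=R,t=t)
for n in names:
    for r in regions_of('wrist',n)[:2]:
        X=pts(r['mask']); 
        if len(X)<10: continue
        zt=np.percentile(X[:,2],95); T=X[X[:,2]>zt-6]
        v,u=np.nonzero(r['mask'])
        print(n,round(r['confidence'],2),'px',u.mean().round(),v.mean().round(),len(X),'ztop',zt.round(1),cv2.minAreaRect(T[:,:2].astype(np.float32)), 'med',np.median(T,0).round(1))
    for r in place_of('wrist',n)[:2]: print('  place',n,np.round(r['location'],1),round(r['confidence'],2))
s=read_state();print(s['t'],s['ee_pos'].round(1),s['wrist_force'].round(2))
E
python3 wr.py w1.png unit_centre
```

```text
unit_centre 0.77 px 334.0 213.0 4051 ztop 41.0 ((507.1456298828125, 45.19378662109375), (42.22338104248047, 70.10968017578125), 19.856327056884766) med [506.2  47.5  39.9]
  place unit_centre [502.9  42.2  16.9] 0.9
  place unit_centre [ 796.5 -127.8    6.6] 0.32
3.65 [487.5  55.9 328.3] [-0.22 -0.05  0.13]
```

View pics/w1.png

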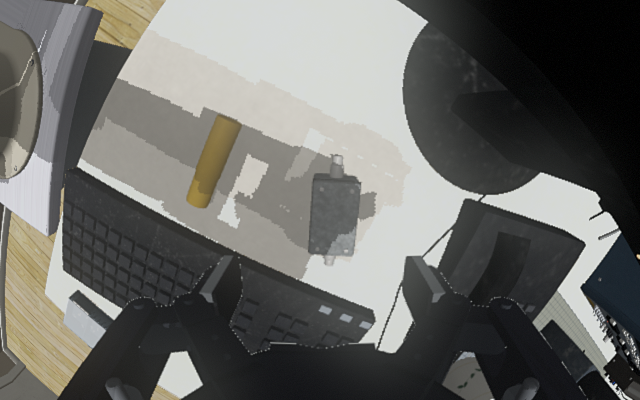

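```bash
python3 plan.py 505.5 45 230 20 4
```

```text
at [487.5  55.9 328.3] yaw 23.16 t 3.65 F [-0.22 -0.05  0.13] w 80.1 dturn -3.155404277009069
[[2.46, 0.3, 0.41, 0.79], [2.46, 0.31, 0.4, 0.79], [2.46, 0.31, 0.4, 0.79], [2.46, 0.32, 0.39, 0.79]]
```

{"name": "jog_arm", "arguments": {"targets": [[[2.5, 0.3, 0.4, 0.8], [2.5, 0.3, 0.4, 0.8], [2.4, 0.3, 0.4, 0.8], [2.4, 0.3, 0.4, 0.8], [0, 0, 0, 0]]]}}

```text
t: 4.15
ee_pos: [504.5, 40.0, 229.9]
eef_rot: [[0.01, 0.944, 0.33], [-0.008, 0.33, -0.944], [-1.0, 0.007, 0.011]]
wrist_force: [-0.6, -0.2, 0.7]
gripper_width: 80.1
```

```bash
python3 plan.py 505.5 45 183 20 4
```

```text
at [504.5  40.  229.9] yaw 19.3 t 4.15 F [-0.64 -0.21  0.73] w 80.1 dturn 0.7033247805365193
[[1.17, 0.06, -0.12, -0.18], [1.17, 0.06, -0.12, -0.18], [1.17, 0.06, -0.12, -0.18], [1.17, 0.06, -0.12, -0.18]]
```

{"name": "jog_arm", "arguments": {"targets": [[[1.2, 0, -0.15, -0.2], [1.2, 0, -0.15, -0.2], [1.1, 0, -0.15, -0.2], [1.1, 0, -0.15, -0.1], [0, 0, 0, 0]]]}}

```text
t: 4.65
ee_pos: [502.7, 44.8, 183.3]
eef_rot: [[0.014, 0.94, 0.342], [-0.008, 0.342, -0.94], [-1.0, 0.01, 0.013]]
wrist_force: [-0.7, 0.1, 0.6]
gripper_width: 80.1
```

{"name": "jog_arm", "arguments": {"targets": [[[0, 0, 0, 0], [0, 0, 0, 0], [0, 0, 0, 0], [0, 0, 0, 0], [0, 0, 0, 0], [0, 0, 0, 0]]], "gripper": 4.5, "squeeze": 40}}

```text
t: 5.25
ee_pos: [503.4, 45.0, 184.7]
eef_rot: [[0.017, 0.94, 0.342], [-0.009, 0.342, -0.94], [-1.0, 0.013, 0.014]]
wrist_force: [-0.7, 0.1, 0.1]
gripper_width: 44.7
```

```bash
python3 wr.py w2.png unit_centre; python3 -c "
from h import *; snap('scene','s2.png')"
```

```text
unit_centre 0.96 px 324.0 260.0 15348 ztop 40.8 ((506.9864807128906, 45.2008056640625), (42.401817321777344, 69.90058135986328), 19.625789642333984) med [504.9  52.7  39.9]
  place unit_centre [504.1  42.8  17.2] 0.56
5.4 [503.4  45.  184.6] [0.37 0.09 0.42]
```

View pics/w2.png

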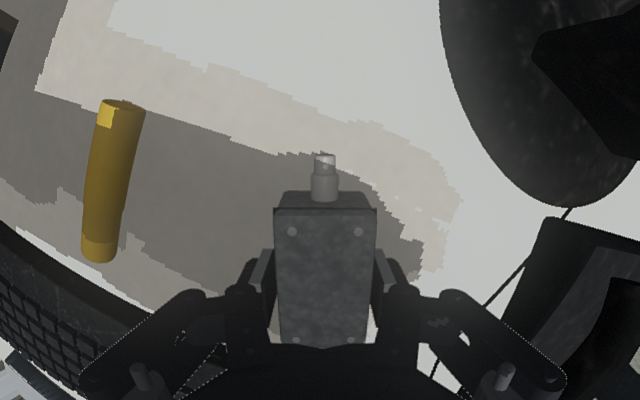

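View pics/s2.png

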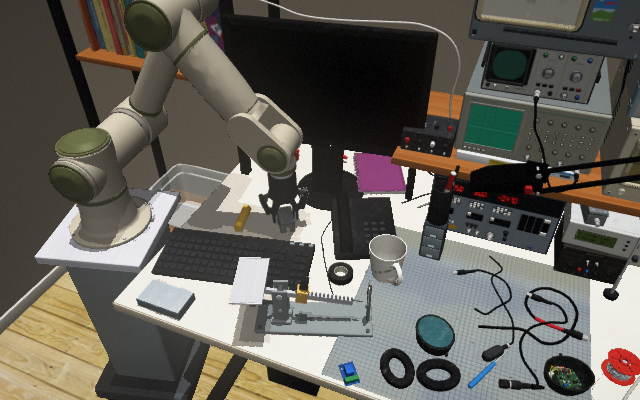

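{"name": "jog_arm", "arguments": {"targets": [[[0, 0, 0, 0], [0, 0, 0, 0], [0, 0, 0, 0], [0, 0, 0, 0]]], "gripper": 3.0, "squeeze": 40}}

```text
t: 5.85
ee_pos: [503.5, 45.1, 184.9]
eef_rot: [[0.018, 0.94, 0.342], [-0.009, 0.342, -0.94], [-1.0, 0.014, 0.014]]
wrist_force: [-0.4, 0.4, 1.7]
gripper_width: 42.3
```

{"name": "jog_arm", "arguments": {"targets": [[[-1.0, 0, 0, 0], [-3.5, 0, 0, 0], [-4.0, 0, 0, 0], [-4.0, 0, 0, 0], [-3.5, 0, 0, 0], [0, 0, 0, 0]]]}}

```text
t: 6.45
ee_pos: [499.4, 46.5, 350.9]
eef_rot: [[0.01, 0.94, 0.342], [-0.008, 0.342, -0.94], [-1.0, 0.007, 0.011]]
wrist_force: [-0.4, 0.0, -3.4]
gripper_width: 42.1
```

```bash
python3 plan.py 485.5 -285 340 4.6 12
```

```text
at [499.4  46.5 350.9] yaw 20.0 t 6.45 F [-0.44  0.03 -3.42] w 42.1 dturn -15.400365433306405
[[0.11, -1.05, 2.56, 1.28], [0.11, -1.0, 2.58, 1.28], [0.11, -0.94, 2.6, 1.28], [0.11, -0.88, 2.62, 1.28], [0.11, -0.82, 2.64, 1.28], [0.11, -0.76, 2.66, 1.28], [0.11, -0.7, 2.67, 1.28], [0.11, -0.64, 2.69, 1.28], [0.11, -0.58, 2.7, 1.28], [0.11, -0.52, 2.71, 1.28]]
[[0.11, -0.46, 2.73, 1.28], [0.11, -0.4, 2.74, 1.28]]
```

{"name": "jog_arm", "arguments": {"targets": [[[0.1, -1.1, 2.6, 1.3], [0.1, -1.0, 2.6, 1.3], [0.1, -1.0, 2.6, 1.3], [0.1, -0.9, 2.6, 1.3], [0.1, -0.9, 2.7, 1.3], [0.1, -0.8, 2.7, 1.3], [0.1, -0.7, 2.7, 1.3], [0.1, -0.7, 2.7, 1.3], [0.1, -0.6, 2.7, 1.3], [0.1, -0.5, 2.7, 1.3]]]}}

```text
t: 7.45
ee_pos: [480.0, -238.6, 333.5]
eef_rot: [[-0.006, 0.993, 0.118], [0.002, 0.118, -0.993], [-1.0, -0.006, -0.003]]
wrist_force: [1.3, 0.9, -3.4]
gripper_width: 42.0
```

```bash
python3 plan.py 486.5 -286 338 4.6 4
```

```text
at [ 480.  -238.6  333.5] yaw 6.8 t 7.45 F [ 1.26  0.88 -3.4 ] w 42.0 dturn -2.1966867397911756
[[-0.12, 0.02, 1.2, 0.55], [-0.12, 0.03, 1.2, 0.55], [-0.12, 0.04, 1.2, 0.55], [-0.12, 0.05, 1.2, 0.55]]
```

{"name": "jog_arm", "arguments": {"targets": [[[-0.1, 0.1, 1.2, 0.5], [-0.1, 0.1, 1.2, 0.5], [-0.1, 0.2, 1.2, 0.5], [-0.1, 0.2, 1.1, 0.5], [0, 0, 0, 0], [0, 0, 0, 0]]]}}

```text
t: 8.05
ee_pos: [491.4, -288.1, 334.3]
eef_rot: [[-0.011, 0.997, 0.08], [0.006, 0.08, -0.997], [-1.0, -0.011, -0.007]]
wrist_force: [0.3, -0.3, -2.6]
gripper_width: 42.3
```

```bash
python3 wr.py w3.png pan_centre;  python3 -c "
from h import *; snap('scene','s3.png')
i=cv2.imread('pics/s3.png')[195:345,205:385]; cv2.imwrite('pics/s3c.png',cv2.resize(i,None,fx=4,fy=4))"; python3 plan.py 489 -286.5 338 4.6 4
```

```text
8.2 [ 491.3 -287.9  334.5] [ 0.3  -0.63 -2.78]
at [ 491.3 -287.9  334.6] yaw 4.6 t 8.25 F [ 0.3   0.2  -3.36] w 42.4 dturn -0.001733846967908903
[[-0.09, -0.05, -0.04, 0.0], [-0.09, -0.05, -0.04, 0.0], [-0.09, -0.05, -0.04, 0.0], [-0.09, -0.05, -0.04, 0.0]]
```

View pics/w3.png

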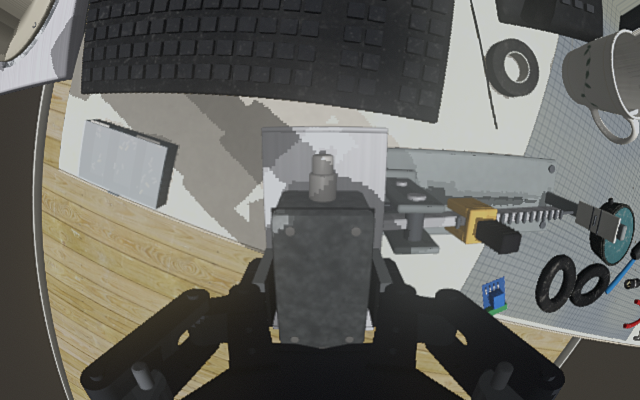

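View pics/s3c.png

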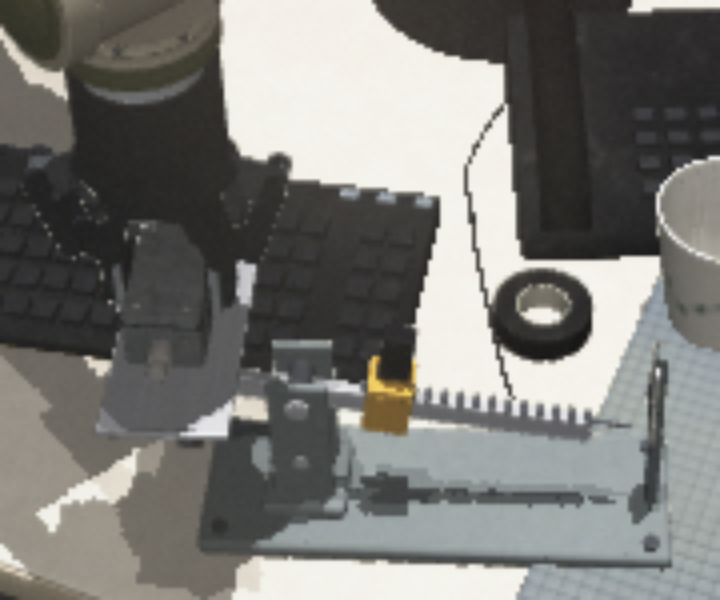

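{"name": "jog_arm", "arguments": {"targets": [[[0.4, 0, 0, 0], [0.4, 0, 0, 0], [0.3, 0, 0, 0], [0.2, 0, 0, 0], [0.2, 0, 0, 0], [0.2, 0, 0, 0]]]}}

```text
t: 8.85
ee_pos: [491.0, -287.1, 316.3]
eef_rot: [[-0.011, 0.997, 0.081], [0.006, 0.081, -0.997], [-1.0, -0.011, -0.007]]
wrist_force: [-0.3, 0.5, -2.3]
gripper_width: 41.9
```

{"name": "jog_arm", "arguments": {"targets": [[[0.2, 0, 0, 0], [0.2, 0, 0, 0], [0.2, 0, 0, 0]]]}}

```text
t: 9.15
ee_pos: [490.8, -287.1, 310.1]
eef_rot: [[-0.011, 0.997, 0.081], [0.006, 0.081, -0.997], [-1.0, -0.011, -0.006]]
wrist_force: [-0.1, 0.7, -1.9]
gripper_width: 42.3
```

{"name": "jog_arm", "arguments": {"targets": [[[0.2, 0, 0, 0], [0.2, 0, 0, 0]]]}}

```text
t: 9.35
ee_pos: [490.8, -287.1, 306.0]
eef_rot: [[-0.011, 0.997, 0.081], [0.005, 0.081, -0.997], [-1.0, -0.01, -0.006]]
wrist_force: [-0.8, 1.0, -0.9]
gripper_width: 42.3
```

{"name": "jog_arm", "arguments": {"targets": [[[0.15, 0, 0, 0], [0.15, 0, 0, 0]]]}}

```text
t: 9.55
ee_pos: [490.9, -287.0, 302.9]
eef_rot: [[-0.01, 0.997, 0.081], [0.005, 0.081, -0.997], [-1.0, -0.01, -0.006]]
wrist_force: [-1.4, 1.4, -0.3]
gripper_width: 41.8
```

{"name": "jog_arm", "arguments": {"targets": [[[0.1, 0, 0, 0], [0, 0, 0, 0]]]}}

```text
t: 9.75
ee_pos: [490.9, -287.0, 301.8]
eef_rot: [[-0.01, 0.997, 0.081], [0.005, 0.081, -0.997], [-1.0, -0.01, -0.006]]
wrist_force: [-1.2, 0.1, 0.2]
gripper_width: 42.1
```

```bash
python3 -c "
from h import *; snap('scene','s4.png')
i=cv2.imread('pics/s4.png')[195:345,205:385]; cv2.imwrite('pics/s4c.png',cv2.resize(i,None,fx=4,fy=4))
print(read_state()['wrist_force'],read_state()['ee_pos'])"
```

```text
[-0.06992076  0.73731358 -2.0153135 ] [ 490.93949222 -287.00416346  301.85630761]
```

View pics/s4c.png

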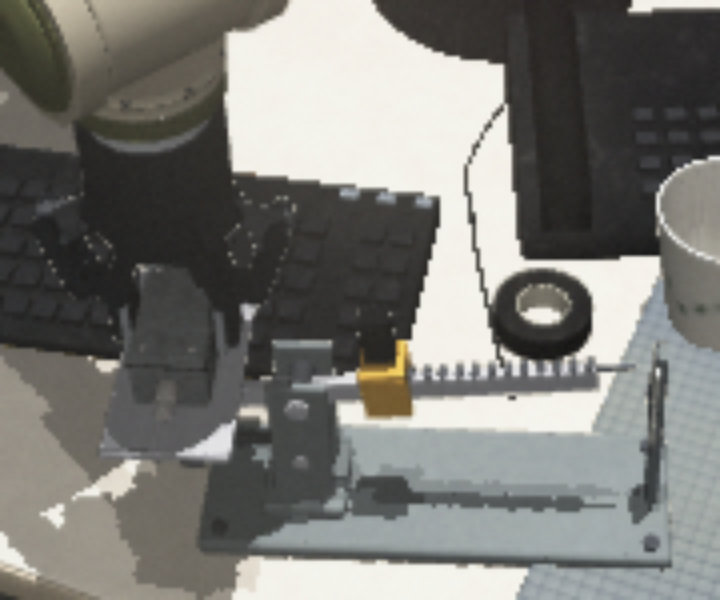

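{"name": "jog_arm", "arguments": {"targets": [[[0.1, 0, 0, 0], [0, 0, 0, 0]]]}}

```text
t: 10.0
ee_pos: [491.0, -287.0, 301.0]
eef_rot: [[-0.01, 0.997, 0.081], [0.005, 0.081, -0.997], [-1.0, -0.009, -0.006]]
wrist_force: [-0.5, 0.9, -0.1]
gripper_width: 41.9
```

{"name": "jog_arm", "arguments": {"targets": [[[0.1, 0, 0, 0], [0, 0, 0, 0]]]}}

```text
t: 10.2
ee_pos: [491.0, -287.0, 300.0]
eef_rot: [[-0.009, 0.997, 0.081], [0.005, 0.081, -0.997], [-1.0, -0.009, -0.006]]
wrist_force: [-0.8, 1.6, -0.5]
gripper_width: 42.4
```

{"name": "jog_arm", "arguments": {"targets": [[[0.1, 0, 0, 0], [0, 0, 0, 0]]]}}

```text
t: 10.4
ee_pos: [491.1, -286.9, 299.3]
eef_rot: [[-0.009, 0.997, 0.081], [0.004, 0.081, -0.997], [-1.0, -0.008, -0.005]]
wrist_force: [-0.8, 1.3, 1.1]
gripper_width: 42.2
```

{"name": "jog_arm", "arguments": {"targets": [[[0.05, 0, 0, 0]]]}}

```text
t: 10.5
ee_pos: [491.1, -286.9, 299.0]
eef_rot: [[-0.009, 0.997, 0.081], [0.004, 0.081, -0.997], [-1.0, -0.008, -0.005]]
wrist_force: [-2.1, 2.1, 2.0]
gripper_width: 41.7
```

{"name": "jog_arm", "arguments": {"targets": [[[0, 0, 0, 0]]]}}

```text
t: 10.6
ee_pos: [491.0, -286.9, 299.1]
eef_rot: [[-0.009, 0.997, 0.081], [0.004, 0.081, -0.997], [-1.0, -0.008, -0.005]]
wrist_force: [-1.9, 1.6, 1.6]
gripper_width: 42.2
```

{"name": "jog_arm", "arguments": {"targets": [[[0, 0, 0, 0], [0, 0, 0, 0], [0, 0, 0, 0]]], "gripper": 5.8}}

```text
t: 10.9
ee_pos: [491.1, -287.2, 299.1]
eef_rot: [[-0.008, 0.997, 0.081], [0.003, 0.081, -0.997], [-1.0, -0.008, -0.004]]
wrist_force: [-0.9, -0.9, 0.1]
gripper_width: 57.9
```

{"name": "jog_arm", "arguments": {"targets": [[[-0.5, 0, 0, 0], [-1.5, 0, 0, 0], [-3.5, 0, 0, 0], [-4.0, 0, 0, 0], [0, 0, 0, 0]]]}}

```text
t: 11.4
ee_pos: [491.9, -287.7, 398.0]
eef_rot: [[-0.009, 0.997, 0.081], [0.004, 0.081, -0.997], [-1.0, -0.009, -0.005]]
wrist_force: [0.4, 0.0, -1.5]
gripper_width: 57.8
```

```bash
python3 wr.py w5.png unit_centre pan_centre knob_grip; python3 -c "
from h import *; snap('scene','s5.png')
for n in ['pointer_tip','centre_mark','knob_grip','pan_centre','unit_centre']: print(n,[(np.round(x['location'],1),round(x['confidence'],2)) for x in place_of('scene',n)])
i=cv2.imread('pics/s5.png')[195:345,205:385]; cv2.imwrite('pics/s5c.png',cv2.resize(i,None,fx=4,fy=4))"
```

```text
unit_centre 0.81 px 322.0 206.0 6012 ztop 154.7 ((490.0829162597656, -284.4317321777344), (42.69086456298828, 69.46035766601562), 3.6495981216430664) med [ 489.7 -281.3  153.7]
  place unit_centre [ 486.9 -286.9  129.8] 0.84
  place unit_centre [ 599.1 -279.   147.6] 0.53
knob_grip 0.79 px 455.0 215.0 700 ztop 159.6 ((594.8336791992188, -278.6795349121094), (18.403501510620117, 14.746910095214844), 9.277241706848145) med [ 594.2 -277.8  158.2]
  place knob_grip [ 595.3 -282.6  148.1] 0.83
11.75 [ 491.6 -287.6  391.5] [ 0.27 -0.8  -0.45]
pointer_tip [(array([ 739.2, -265.3,  126.4]), 0.72)]
centre_mark [(array([ 743.8, -265.6,   99.1]), 0.6)]
knob_grip [(array([ 596. , -279.3,  151.3]), 0.45)]
pan_centre [(array([ 491.8, -287.3,  114.2]), 0.88)]
unit_centre [(array([ 491.7, -286.9,  133.6]), 0.84), (array([456. , 353.1,  18.6]), 0.56)]
```

View pics/s5c.png

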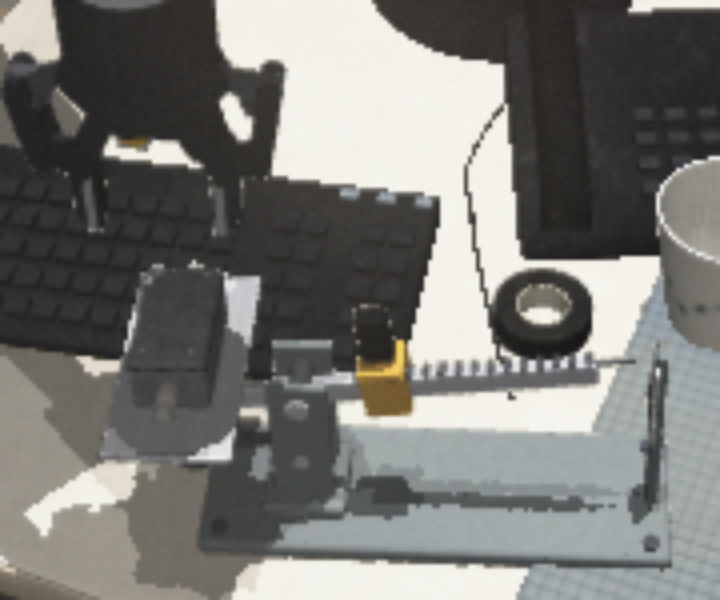

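View pics/w5.png

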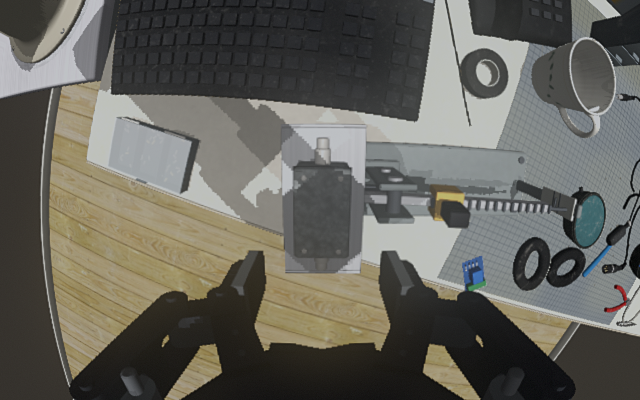

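```bash
python3 plan.py 595.5 -279 350 -85.4 11
```

```text
at [ 491.6 -287.6  392.3] yaw 4.64 t 12.05 F [-0.23 -0.14 -0.05] w 58.0 dturn -90.03819489178863
[[0.37, 0.95, 0.0, 8.19], [0.37, 0.94, -0.13, 8.19], [0.37, 0.92, -0.27, 8.19], [0.37, 0.87, -0.39, 8.19], [0.37, 0.8, -0.51, 8.19], [0.37, 0.72, -0.62, 8.19], [0.37, 0.63, -0.72, 8.19], [0.37, 0.52, -0.8, 8.19], [0.37, 0.4, -0.87, 8.19], [0.37, 0.27, -0.91, 8.19]]
[[0.37, 0.14, -0.94, 8.19]]
```

{"name": "jog_arm", "arguments": {"targets": [[[0.4, 1.0, 0, 8.5], [0.4, 1.0, -0.1, 8.5], [0.4, 1.0, -0.3, 8.5], [0.4, 0.9, -0.4, 8.5], [0.4, 0.9, -0.5, 8.5], [0.4, 0.8, -0.7, 8.5], [0.4, 0.7, -0.8, 8.5], [0.4, 0.6, -0.9, 8.5], [0.4, 0.4, -1.0, 8.5], [0.4, 0.3, -1.0, 8.5]]], "gripper": 4.5}}

```text
t: 13.05
ee_pos: [598.1, -283.4, 349.3]
eef_rot: [[-0.016, 0.147, -0.989], [0.01, -0.989, -0.147], [-1.0, -0.012, 0.014]]
wrist_force: [0.1, -0.7, 0.3]
gripper_width: 44.8
```

```bash
python3 plan.py 595.5 -279 350 -85.4 3
```

```text
at [ 598.1 -283.4  349.3] yaw -81.57 t 13.05 F [ 0.14 -0.69  0.25] w 44.8 dturn -3.825720914811825
[[-0.02, -0.16, 0.06, 1.28], [-0.02, -0.16, 0.07, 1.28], [-0.02, -0.16, 0.07, 1.28]]
```

{"name": "jog_arm", "arguments": {"targets": [[[0, -0.2, 0, 2.0], [0, -0.1, 0, 2.0], [0, 0, 0, 0]]]}}

```text
t: 13.35
ee_pos: [598.8, -280.1, 347.5]
eef_rot: [[-0.018, 0.071, -0.997], [0.011, -0.997, -0.071], [-1.0, -0.013, 0.017]]
wrist_force: [0.1, -0.3, 0.5]
gripper_width: 45.3
```

```bash
python3 wr.py w6.png knob_grip; python3 plan.py 597.8 -280.8 306 -85.4 5
```

```text
knob_grip 0.9 px 322.0 239.0 1207 ztop 159.6 ((596.2767944335938, -278.5305480957031), (18.26725959777832, 14.493956565856934), 3.9736814498901367) med [ 598.2 -278.4  158.2]
knob_grip 0.24 px 323.0 313.0 2472 ztop 115.0 ((549.9676513671875, -280.9455261230469), (126.96320343017578, 91.81592559814453), 4.314417362213135) med [ 517.4 -284.6  114. ]
  place knob_grip [ 599.8 -279.5  148.9] 0.6
  place knob_grip [379.4  45.9   2.9] 0.49
13.5 [ 598.7 -280.3  347.8] [-0.2  -0.45  0.93]
at [ 598.7 -280.3  347.8] yaw -85.86 t 13.5 F [-0.2  -0.45  0.93] w 45.2 dturn 0.4584612600018829
[[0.84, 0.02, 0.0, -0.09], [0.84, 0.02, 0.0, -0.09], [0.84, 0.02, 0.0, -0.09], [0.84, 0.02, 0.0, -0.09], [0.84, 0.02, 0.0, -0.09]]
```

View pics/w6.png

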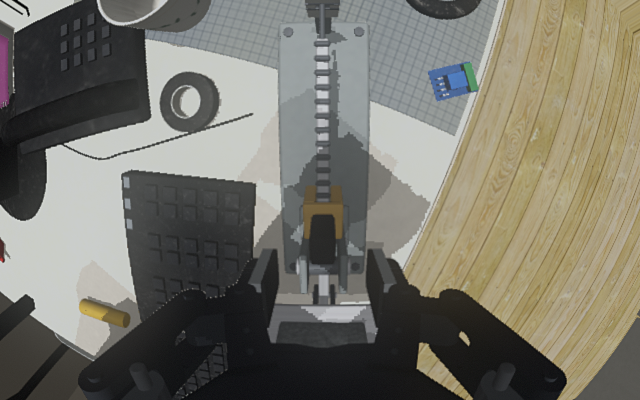

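{"name": "jog_arm", "arguments": {"targets": [[[1.2, 0, -0.1, 0], [1.2, 0, -0.1, 0], [0.9, 0, -0.1, 0], [0.6, 0, 0, 0], [0.2, 0, 0, 0]]], "gripper": 3.5}}

```text
t: 14.0
ee_pos: [600.9, -279.7, 302.3]
eef_rot: [[-0.019, 0.073, -0.997], [0.012, -0.997, -0.074], [-1.0, -0.013, 0.018]]
wrist_force: [-0.1, 1.0, 0.3]
gripper_width: 35.0
```

```bash
python3 wr.py w7.png knob_grip
```

```text
knob_grip 0.89 px 322.0 281.0 2139 ztop 159.5 ((596.2852172851562, -278.1383972167969), (18.59149742126465, 14.696276664733887), 5.68269681930542) med [ 599.  -278.2  158.2]
knob_grip 0.67 px 329.0 335.0 602 ztop 115.2 ((559.4584350585938, -283.3837890625), (101.49331665039062, 133.1142120361328), 1.287731409072876) med [ 525.3 -285.   113.9]
  place knob_grip [ 596.8 -282.3  150.6] 0.72
14.15 [ 601.  -279.8  303.6] [-0.25  1.02 -0.03]
```

View pics/w7.png

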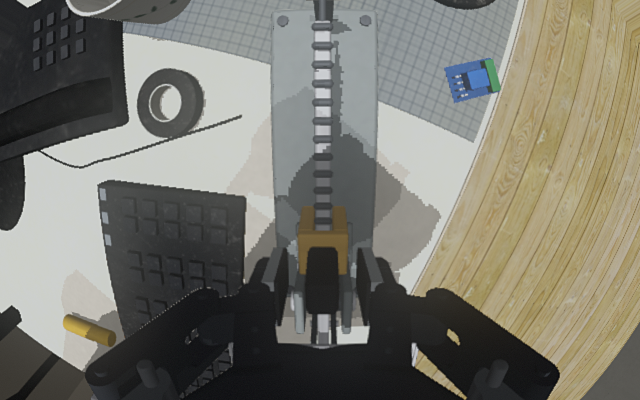

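{"name": "jog_arm", "arguments": {"targets": [[[-0.2, 0, 0, 0], [0, 0, 0, 0], [0, 0, 0, 0], [0, 0, 0, 0]]], "gripper": 0.5, "squeeze": 25}}

```text
t: 14.55
ee_pos: [601.1, -279.7, 307.3]
eef_rot: [[-0.015, 0.073, -0.997], [0.01, -0.997, -0.074], [-1.0, -0.011, 0.015]]
wrist_force: [0.3, 0.6, 0.2]
gripper_width: 13.7
```

{"name": "jog_arm", "arguments": {"targets": [[[0, 0, 0, 0]]]}}

```text
t: 14.65
ee_pos: [601.1, -279.7, 307.3]
eef_rot: [[-0.015, 0.074, -0.997], [0.01, -0.997, -0.074], [-1.0, -0.011, 0.015]]
wrist_force: [-0.9, 0.1, -0.1]
gripper_width: 13.6
```

{"name": "jog_arm", "arguments": {"targets": [[[0, 0, 0, 0]]]}}

```text
t: 14.75
ee_pos: [601.1, -279.7, 307.3]
eef_rot: [[-0.015, 0.074, -0.997], [0.01, -0.997, -0.074], [-1.0, -0.011, 0.015]]
wrist_force: [-0.7, 0.2, -0.6]
gripper_width: 13.6
```

{"name": "jog_arm", "arguments": {"targets": [[[-0.1, 0, 0.02, 0], [-0.1, 0, 0.02, 0]]]}}

```text
t: 14.95
ee_pos: [600.7, -279.8, 309.2]
eef_rot: [[-0.016, 0.074, -0.997], [0.01, -0.997, -0.074], [-1.0, -0.011, 0.015]]
wrist_force: [0.1, -0.4, -0.9]
gripper_width: 13.7
```

{"name": "jog_arm", "arguments": {"targets": [[[-0.1, 0, 0.02, 0], [-0.1, 0, 0.02, 0]]]}}

```text
t: 15.15
ee_pos: [600.3, -279.8, 311.4]
eef_rot: [[-0.015, 0.074, -0.997], [0.01, -0.997, -0.074], [-1.0, -0.011, 0.015]]
wrist_force: [-0.5, 0.4, -0.3]
gripper_width: 13.2
```

{"name": "jog_arm", "arguments": {"targets": [[[-0.1, 0, 0.02, 0], [-0.1, 0, 0.02, 0]]]}}

```text
t: 15.35
ee_pos: [599.9, -279.8, 313.7]
eef_rot: [[-0.015, 0.074, -0.997], [0.01, -0.997, -0.074], [-1.0, -0.011, 0.015]]
wrist_force: [0.5, 0.9, -1.0]
gripper_width: 13.5
```

{"name": "jog_arm", "arguments": {"targets": [[[-0.1, 0, 0.02, 0], [-0.1, 0, 0.02, 0]]]}}

```text
t: 15.55
ee_pos: [599.5, -279.9, 315.6]
eef_rot: [[-0.015, 0.074, -0.997], [0.01, -0.997, -0.074], [-1.0, -0.011, 0.015]]
wrist_force: [-0.1, -0.5, -5.5]
gripper_width: 13.5
```

{"name": "jog_arm", "arguments": {"targets": [[[-0.1, 0, 0.02, 0], [-0.1, 0, 0.02, 0]]]}}

```text
t: 15.75
ee_pos: [599.1, -279.9, 316.9]
eef_rot: [[-0.016, 0.074, -0.997], [0.011, -0.997, -0.074], [-1.0, -0.012, 0.015]]
wrist_force: [1.2, -0.4, -5.5]
gripper_width: 13.1
```

{"name": "jog_arm", "arguments": {"targets": [[[-0.1, 0, 0.02, 0], [-0.1, 0, 0.02, 0]]]}}

```text
t: 15.95
ee_pos: [598.7, -280.1, 318.3]
eef_rot: [[-0.016, 0.074, -0.997], [0.011, -0.997, -0.074], [-1.0, -0.012, 0.016]]
wrist_force: [-0.0, -1.1, -6.1]
gripper_width: 13.4
```

{"name": "jog_arm", "arguments": {"targets": [[[-0.1, 0, 0.02, 0]]]}}

```text
t: 16.05
ee_pos: [598.5, -280.2, 319.2]
eef_rot: [[-0.017, 0.074, -0.997], [0.011, -0.997, -0.074], [-1.0, -0.012, 0.016]]
wrist_force: [0.6, -0.5, -6.2]
gripper_width: 13.3
```

{"name": "jog_arm", "arguments": {"targets": [[[-0.05, 0, 0.01, 0]]]}}

```text
t: 16.15
ee_pos: [598.4, -280.2, 319.5]
eef_rot: [[-0.017, 0.073, -0.997], [0.011, -0.997, -0.074], [-1.0, -0.012, 0.016]]
wrist_force: [0.8, -0.7, -6.6]
gripper_width: 13.3
```

{"name": "jog_arm", "arguments": {"targets": [[[-0.05, 0, 0.01, 0]]]}}

```text
t: 16.25
ee_pos: [598.2, -280.2, 319.8]
eef_rot: [[-0.018, 0.073, -0.997], [0.011, -0.997, -0.074], [-1.0, -0.013, 0.017]]
wrist_force: [0.6, -0.1, -7.0]
gripper_width: 13.3
```

{"name": "jog_arm", "arguments": {"targets": [[[-0.03, 0, -0.2, 0], [-0.03, 0, -0.2, 0]]]}}

```text
t: 16.45
ee_pos: [602.3, -280.0, 320.3]
eef_rot: [[-0.018, 0.073, -0.997], [0.012, -0.997, -0.073], [-1.0, -0.013, 0.017]]
wrist_force: [-1.1, -1.0, -6.0]
gripper_width: 13.4
```

{"name": "jog_arm", "arguments": {"targets": [[[-0.03, 0, -0.2, 0]]]}}

```text
t: 16.55
ee_pos: [604.3, -279.9, 320.5]
eef_rot: [[-0.019, 0.073, -0.997], [0.012, -0.997, -0.073], [-1.0, -0.013, 0.018]]
wrist_force: [-1.4, -1.6, -5.1]
gripper_width: 13.0
```

{"name": "jog_arm", "arguments": {"targets": [[[-0.1, 0, -0.4, 0], [-0.1, 0, -0.4, 0], [-0.08, 0, -0.4, 0]]]}}

```text
t: 16.85
ee_pos: [617.4, -278.9, 323.1]
eef_rot: [[-0.019, 0.073, -0.997], [0.012, -0.997, -0.073], [-1.0, -0.013, 0.018]]
wrist_force: [0.3, -0.6, -6.4]
gripper_width: 13.6
```

{"name": "jog_arm", "arguments": {"targets": [[[-0.08, 0, -0.4, 0], [-0.08, 0, -0.4, 0], [-0.08, 0, -0.4, 0]]]}}

```text
t: 17.15
ee_pos: [630.7, -277.9, 325.4]
eef_rot: [[-0.019, 0.073, -0.997], [0.012, -0.997, -0.074], [-1.0, -0.013, 0.018]]
wrist_force: [-0.5, -0.1, -6.0]
gripper_width: 13.6
```

{"name": "jog_arm", "arguments": {"targets": [[[-0.07, 0, -0.4, 0], [-0.07, 0, -0.4, 0], [-0.07, 0, -0.4, 0], [-0.07, 0, -0.4, 0], [-0.05, 0, -0.3, 0]]]}}

```text
t: 17.65
ee_pos: [651.6, -276.4, 328.6]
eef_rot: [[-0.019, 0.074, -0.997], [0.012, -0.997, -0.074], [-1.0, -0.013, 0.018]]
wrist_force: [0.5, -0.2, -5.8]
gripper_width: 13.7
```

{"name": "jog_arm", "arguments": {"targets": [[[0, 0, 0, 0]]]}}

```text
t: 17.75
ee_pos: [651.9, -276.2, 328.5]
eef_rot: [[-0.018, 0.074, -0.997], [0.012, -0.997, -0.074], [-1.0, -0.013, 0.017]]
wrist_force: [1.2, -0.1, -6.2]
gripper_width: 12.8
```

{"name": "jog_arm", "arguments": {"targets": [[[0.15, 0, -0.02, 0], [0.15, 0, -0.02, 0], [0.15, 0, -0.02, 0], [0.15, 0, -0.02, 0]]]}}

```text
t: 18.15
ee_pos: [652.7, -276.1, 323.4]
eef_rot: [[-0.016, 0.074, -0.997], [0.011, -0.997, -0.074], [-1.0, -0.012, 0.015]]
wrist_force: [0.8, -0.8, -1.5]
gripper_width: 13.3
```

{"name": "jog_arm", "arguments": {"targets": [[[0.15, 0, -0.02, 0], [0.15, 0, -0.02, 0], [0.1, 0, -0.02, 0]]]}}

```text
t: 18.45
ee_pos: [653.1, -275.9, 320.6]
eef_rot: [[-0.015, 0.074, -0.997], [0.01, -0.997, -0.074], [-1.0, -0.011, 0.014]]
wrist_force: [0.3, 0.3, -0.7]
gripper_width: 13.2
```

{"name": "jog_arm", "arguments": {"targets": [[[0, 0, 0, 0], [0, 0, 0, 0], [-2.0, 0, 0, 0], [-3.5, 0, 0, 0], [0, 0, 0, 0]]], "gripper": 3.5}}

```text
t: 18.95
ee_pos: [653.8, -276.6, 377.6]
eef_rot: [[-0.016, 0.073, -0.997], [0.01, -0.997, -0.073], [-1.0, -0.012, 0.015]]
wrist_force: [0.2, 0.9, 0.4]
gripper_width: 35.2
```

{"name": "jog_arm", "arguments": {"targets": [[[0, 0, 0, 0], [0, 0, 0, 0], [0, 0, 0, 0], [0, 0, 0, 0], [0, 0, 0, 0], [0, 0, 0, 0], [0, 0, 0, 0], [0, 0, 0, 0]]]}}

```text
t: 19.75
ee_pos: [653.6, -276.8, 374.7]
eef_rot: [[-0.02, 0.073, -0.997], [0.013, -0.997, -0.073], [-1.0, -0.014, 0.019]]
wrist_force: [0.1, -0.7, 0.9]
gripper_width: 35.1
```

```bash
cat > tilt.py <<'E'
from h import *
import sys
f=sys.argv[1]
for c in ['scene','top']:
    p,d=snap(c,f'{c}_{f}.png')
    for n in ['pointer_tip','centre_mark','knob_grip','pan_centre','unit_centre','poise']:
        print(c,n,[(np.round(x['location'],1),round(x['confidence'],2)) for x in place_of(c,n)[:2]])
    np.savez(f'{c}_{f}.npz',p=p,d=d)
i=cv2.imread(f'pics/scene_{f}.png')[195:345,205:385]; cv2.imwrite(f'pics/c_{f}.png',cv2.resize(i,None,fx=4,fy=4))
i=cv2.imread(f'pics/scene_{f}.png')[255:335,330:390]; cv2.imwrite(f'pics/d_{f}.png',cv2.resize(i,None,fx=8,fy=7))
# pan and beam height fit
K,R,t=P('scene');d=np.load(f'scene_{f}.npz')['d'];v,u=np.nonzero(d>0); z=d[v,u]
X=(np.stack([(u-K[0,2])/K[0,0]*z,(v-K[1,2])/K[1,1]*z,z],1)-t)@R
o=np.array([554,-281.]);a=np.radians(4.6);ey=np.array([np.cos(a),np.sin(a)]);ex=np.array([np.sin(a),-np.cos(a)])
sx=(X[:,:2]-o)@ex; sy=(X[:,:2]-o)@ey
m=(abs(sy+65)<33)&(abs(sx)>45)&(abs(sx)<64)&(X[:,2]>100)&(X[:,2]<145); print('pan z',np.median(X[m,2]),m.sum())
m=(abs(sx)<10)&(sy>20)&(sy<170)&(X[:,2]>60)&(X[:,2]<135)
for lo in range(20,190,10):
    q=(abs(sx)<10)&(sy>lo)&(sy<lo+10)&(X[:,2]>60)&(X[:,2]<170)
    if q.sum()>3: print(lo,np.percentile(X[q,2],[10,50,95]).round(1),q.sum())
print(read_state()['t'])
E
python3 tilt.py a
```

```text
scene pointer_tip [(array([ 744.2, -266.8,  104. ]), 0.76), (array([ 680. , -132.4,   -3.4]), 0.51)]
scene centre_mark [(array([ 740.9, -264.6,   97.2]), 0.7)]
scene knob_grip [(array([ 654.3, -279. ,  145.5]), 0.6)]
scene pan_centre [(array([ 490.9, -287.7,  120.9]), 0.61)]
scene unit_centre [(array([ 489.7, -283.8,  142.6]), 0.58)]Traceback (most recent call last):
  File "tilt.py", line 7, in <module>
    print(c,n,[(np.round(x['location'],1),round(x['confidence'],2)) for x in place_of(c,n)[:2]])
                                                                             ~~~~~~~~^^^^^
ValueError: it knows: centre_mark, glue_stick, knob_grip, mug, pan_centre, pointer_tip, scale, tape_roll, tooth, unit_centre
```

```bash
sed -i "s/,'poise'\]/]/" tilt.py; python3 tilt.py a
```

```text
scene pointer_tip [(array([ 740.5, -266.1,  108.4]), 0.86)]
scene centre_mark [(array([ 742.4, -266.9,   97.6]), 0.57)]
scene knob_grip [(array([ 655.3, -278.2,  146. ]), 0.69)]
scene pan_centre [(array([ 489.2, -287.2,  122.2]), 0.76)]
scene unit_centre [(array([ 491.7, -284.5,  140.6]), 0.88)]
top pointer_tip [(array([ 736.7, -268. ,  104.7]), 0.5)]
top centre_mark [(array([ 742.9, -265.4,  100.2]), 0.81)]
top knob_grip []
top pan_centre []
top unit_centre [(array([603. , 398.7,  23. ]), 0.87), (array([455.3, 357. ,  23.9]), 0.63)]
pan z 122.3738077098059 291
20 [ 90.2 100.  105. ] 35
30 [ 91.  100.3 107.9] 30
40 [ 92.1 100.9 106.6] 37
50 [ 92.1 100.1 107.6] 30
60 [ 90.6 101.  108.2] 39
70 [ 90.  100.6 108.5] 31
80 [ 90.4 102.6 119.8] 38
90 [118.8 141.6 154.7] 60
100 [122.2 142.7 155.5] 77
110 [ 92.8 107.1 120.8] 29
120 [ 92.5 101.6 109.3] 37
130 [ 93.8 103.1 108.4] 33
140 [ 93.4 103.  109.6] 34
150 [ 94.8 103.5 110.4] 37
160 [ 92.2 102.9 108.4] 19
170 [103.1 105.5 107.3] 10
180 [105.2 106.6 108.8] 6
20.65
```

View pics/c_a.png

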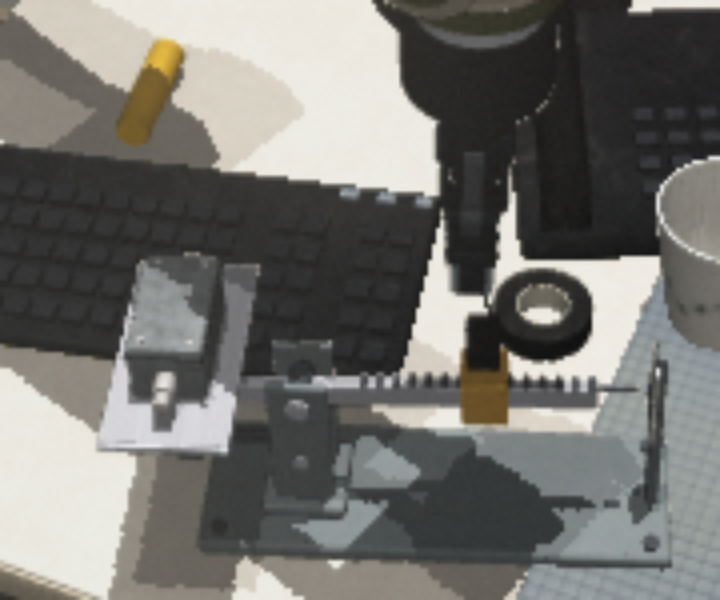

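View pics/d_a.png

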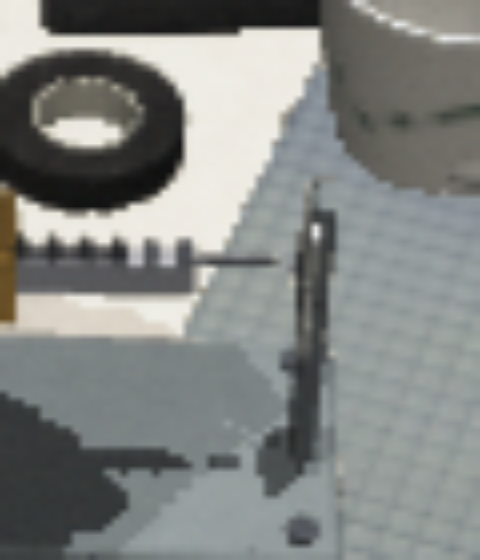

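```bash
python3 wr.py w8.png knob_grip; python3 plan.py 658.5 -276 305 -85.4 5
```

```text
knob_grip 0.67 px 321.0 215.0 848 ztop 155.2 ((656.754638671875, -273.3788757324219), (17.616260528564453, 13.885479927062988), 4.691572666168213) med [ 657.5 -273.5  153.9]
  place knob_grip [ 656.6 -274.5  144.9] 0.88
20.8 [ 653.6 -276.8  374.8] [ 0.38  0.05 -0.59]
at [ 653.6 -276.8  374.8] yaw -85.81 t 20.8 F [ 0.38  0.05 -0.59] w 34.9 dturn 0.4114673409588363
[[1.39, 0.01, -0.12, -0.08], [1.39, 0.01, -0.12, -0.08], [1.39, 0.01, -0.12, -0.08], [1.39, 0.01, -0.12, -0.08], [1.39, 0.01, -0.12, -0.08]]
```

View pics/w8.png

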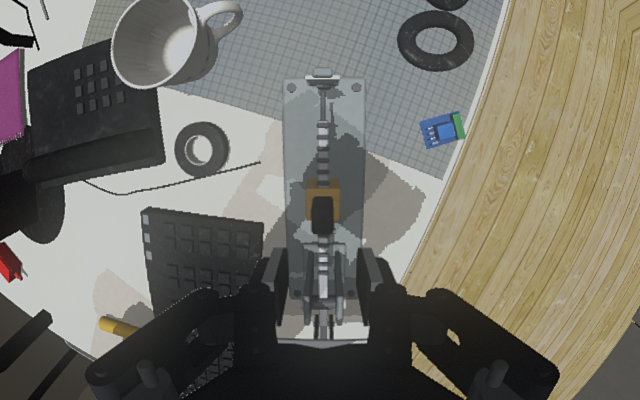

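{"name": "jog_arm", "arguments": {"targets": [[[1.6, 0, -0.2, -0.4], [1.6, 0, -0.2, 0], [1.5, 0, -0.15, 0], [1.2, 0, -0.1, 0], [0.6, 0, 0, 0], [0, 0, 0, 0]]]}}

```text
t: 21.4
ee_pos: [659.1, -275.5, 308.1]
eef_rot: [[-0.018, 0.08, -0.997], [0.011, -0.997, -0.08], [-1.0, -0.013, 0.017]]
wrist_force: [-1.2, -0.8, 0.0]
gripper_width: 34.9
```

```bash
python3 plan.py 659 -275.3 303.5 -85.4 1; python3 wr.py w9.png knob_grip
```

```text
at [ 659.1 -275.5  308.1] yaw -85.4 t 21.4 F [-1.25 -0.77  0.02] w 34.9 dturn -0.004913522191088759
[[0.46, -0.01, -0.0, 0.0]]
knob_grip 0.86 px 322.0 270.0 1798 ztop 154.9 ((656.5362548828125, -273.8041687011719), (18.66227912902832, 14.833035469055176), 4.02184534072876) med [ 658.2 -273.7  153.9]
  place knob_grip [ 656.5 -272.2  143.5] 0.64
21.55 [ 659.2 -275.5  309.7] [0.01 0.84 0.36]
```

View pics/w9.png

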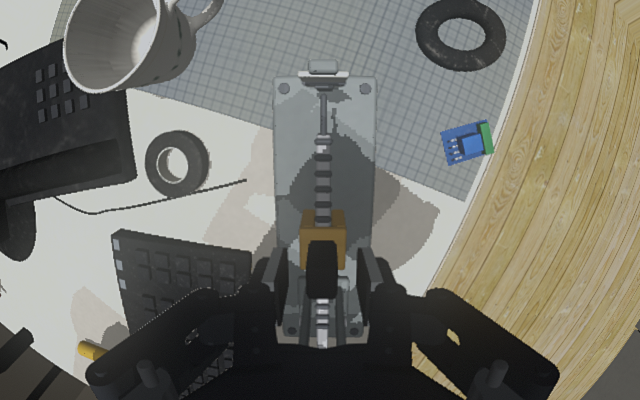

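{"name": "jog_arm", "arguments": {"targets": [[[0.5, 0, 0, 0], [0.2, 0, 0, 0], [0, 0, 0, 0], [0, 0, 0, 0], [0, 0, 0, 0]]], "gripper": 0.5, "squeeze": 20}}

```text
t: 22.05
ee_pos: [659.2, -275.2, 304.4]
eef_rot: [[-0.013, 0.08, -0.997], [0.009, -0.997, -0.08], [-1.0, -0.01, 0.012]]
wrist_force: [-0.1, 0.8, 0.8]
gripper_width: 13.7
```

{"name": "jog_arm", "arguments": {"targets": [[[-0.1, 0, 0.005, 0]]]}}

```text
t: 22.15
ee_pos: [659.1, -275.2, 305.3]
eef_rot: [[-0.013, 0.08, -0.997], [0.009, -0.997, -0.081], [-1.0, -0.01, 0.013]]
wrist_force: [-0.5, 0.3, -0.1]
gripper_width: 13.6
```

{"name": "jog_arm", "arguments": {"targets": [[[-0.1, 0, 0.005, 0], [-0.1, 0, 0.005, 0]]]}}

```text
t: 22.35
ee_pos: [659.1, -275.2, 307.2]
eef_rot: [[-0.013, 0.08, -0.997], [0.009, -0.997, -0.08], [-1.0, -0.01, 0.013]]
wrist_force: [-0.1, 0.6, -0.0]
gripper_width: 13.8
```

{"name": "jog_arm", "arguments": {"targets": [[[-0.1, 0, 0.005, 0], [-0.1, 0, 0.005, 0]]]}}

```text
t: 22.55
ee_pos: [659.0, -275.3, 309.3]
eef_rot: [[-0.013, 0.08, -0.997], [0.009, -0.997, -0.08], [-1.0, -0.01, 0.012]]
wrist_force: [0.4, 0.9, -0.9]
gripper_width: 13.7
```

{"name": "jog_arm", "arguments": {"targets": [[[-0.1, 0, 0.005, 0]]]}}

```text
t: 22.65
ee_pos: [659.0, -275.3, 310.4]
eef_rot: [[-0.013, 0.08, -0.997], [0.009, -0.997, -0.08], [-1.0, -0.01, 0.012]]
wrist_force: [0.5, 0.5, -0.1]
gripper_width: 13.8
```

{"name": "jog_arm", "arguments": {"targets": [[[-0.1, 0, 0.005, 0]]]}}

```text
t: 22.75
ee_pos: [658.9, -275.3, 311.5]
eef_rot: [[-0.013, 0.08, -0.997], [0.009, -0.997, -0.08], [-1.0, -0.01, 0.012]]
wrist_force: [0.5, 1.7, -0.4]
gripper_width: 13.7
```

{"name": "jog_arm", "arguments": {"targets": [[[-0.1, 0, 0.01, 0]]]}}

```text
t: 22.85
ee_pos: [658.9, -275.3, 312.6]
eef_rot: [[-0.013, 0.08, -0.997], [0.009, -0.997, -0.08], [-1.0, -0.01, 0.012]]
wrist_force: [-1.1, 1.1, 0.1]
gripper_width: 13.5
```

{"name": "jog_arm", "arguments": {"targets": [[[-0.1, 0, 0.01, 0]]]}}

```text
t: 22.95
ee_pos: [658.8, -275.4, 313.7]
eef_rot: [[-0.013, 0.08, -0.997], [0.009, -0.997, -0.08], [-1.0, -0.01, 0.012]]
wrist_force: [-0.6, 1.1, -2.2]
gripper_width: 13.5
```

{"name": "jog_arm", "arguments": {"targets": [[[-0.1, 0, 0.02, 0]]]}}

```text
t: 23.05
ee_pos: [658.6, -275.4, 314.5]
eef_rot: [[-0.013, 0.08, -0.997], [0.01, -0.997, -0.08], [-1.0, -0.011, 0.013]]
wrist_force: [-0.5, 0.4, -1.8]
gripper_width: 13.4
```

{"name": "jog_arm", "arguments": {"targets": [[[-0.1, 0, 0.03, 0]]]}}

```text
t: 23.15
ee_pos: [658.3, -275.4, 315.3]
eef_rot: [[-0.014, 0.08, -0.997], [0.01, -0.997, -0.08], [-1.0, -0.011, 0.013]]
wrist_force: [0.4, 1.6, -3.3]
gripper_width: 13.4
```

{"name": "jog_arm", "arguments": {"targets": [[[-0.1, 0, 0.03, 0]]]}}

```text
t: 23.25
ee_pos: [658.0, -275.5, 316.1]
eef_rot: [[-0.014, 0.08, -0.997], [0.01, -0.997, -0.08], [-1.0, -0.011, 0.013]]
wrist_force: [-0.3, 0.6, -3.0]
gripper_width: 13.6
```

{"name": "jog_arm", "arguments": {"targets": [[[-0.1, 0, 0.03, 0], [-0.1, 0, 0.03, 0]]]}}

```text
t: 23.45
ee_pos: [657.3, -275.5, 317.9]
eef_rot: [[-0.014, 0.08, -0.997], [0.01, -0.997, -0.08], [-1.0, -0.012, 0.013]]
wrist_force: [0.2, 0.4, -3.7]
gripper_width: 13.7
```

```bash
cat > q.py <<'E'
from h import *
import sys
f=sys.argv[1]
F=[read_state()['wrist_force']]
p,d=snap('scene',f'scene_{f}.png'); F.append(read_state()['wrist_force'])
print('tip',[(np.round(x['location'],1),round(x['confidence'],2)) for x in place_of('scene','pointer_tip')[:1]],end=' '); F.append(read_state()['wrist_force'])
K,R,t=P('scene');v,u=np.nonzero(d>0); z=d[v,u]
X=(np.stack([(u-K[0,2])/K[0,0]*z,(v-K[1,2])/K[1,1]*z,z],1)-t)@R
o=np.array([554,-281.]);a=np.radians(4.6);ey=np.array([np.cos(a),np.sin(a)]);ex=np.array([np.sin(a),-np.cos(a)])
sx=(X[:,:2]-o)@ex; sy=(X[:,:2]-o)@ey
m=(abs(sy+65)<33)&(abs(sx)>45)&(abs(sx)<64)&(X[:,2]>100)&(X[:,2]<145); pz=np.median(X[m,2]);print('pan z',pz,'tilt~',(124-pz)/65,end=' ')
q=(abs(sx)<10)&(sy>175)&(sy<188)&(X[:,2]>60)&(X[:,2]<170)
print('ptr',X[q,2].round(1),((X[q,2]-100)/sy[q]).round(3))
print('F',np.round(F,1).tolist(),np.mean(F,0).round(1),read_state()['ee_pos'].round(1),read_state()['t'])
i=p[195:345,205:385,::-1]; cv2.imwrite(f'pics/c_{f}.png',cv2.resize(i,None,fx=4,fy=4))
E
python3 q.py b
```

```text
tip [(array([ 740.1, -268.3,  113. ]), 0.96)] pan z 119.84455419647246 tilt~ 0.06392993543888525 ptr [112.6 115.3 114.8 115.2 112.8 110.2 112.9 114.5 112.4] [0.071 0.085 0.082 0.083 0.069 0.058 0.072 0.08  0.068]
F [[0.2, 0.4, -3.7], [-0.5, 0.7, -2.8], [-0.3, 1.0, -2.7]] [-0.2  0.7 -3.1] [ 657.3 -275.5  318. ] 23.55
```

View pics/c_b.png

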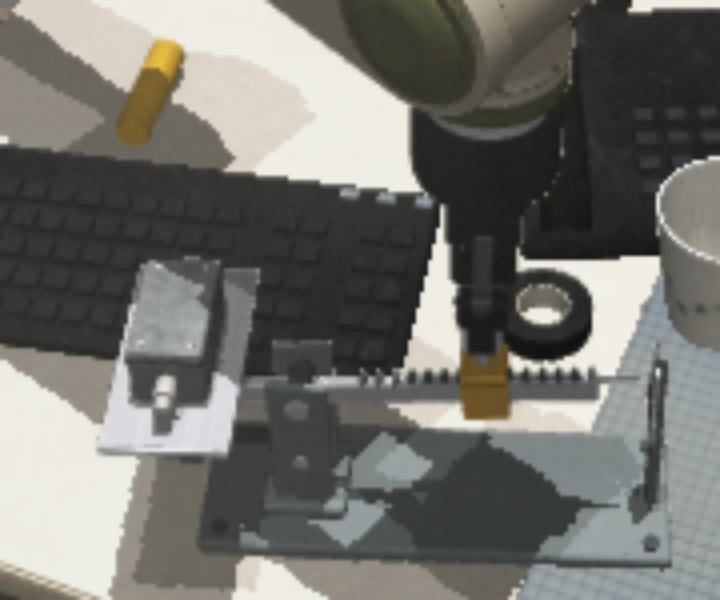

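{"name": "jog_arm", "arguments": {"targets": [[[-0.1, 0, 0.05, 0], [-0.1, 0, 0.05, 0], [-0.1, 0, 0.05, 0]]]}}

```text
t: 23.85
ee_pos: [655.8, -275.7, 321.0]
eef_rot: [[-0.014, 0.08, -0.997], [0.011, -0.997, -0.08], [-1.0, -0.012, 0.013]]
wrist_force: [0.4, 1.2, -2.6]
gripper_width: 13.6
```

{"name": "jog_arm", "arguments": {"targets": [[[-0.1, 0, 0.05, 0], [-0.1, 0, 0.05, 0], [-0.1, 0, 0.05, 0]]]}}

```text
t: 24.15
ee_pos: [654.2, -275.8, 324.3]
eef_rot: [[-0.014, 0.08, -0.997], [0.011, -0.997, -0.08], [-1.0, -0.012, 0.013]]
wrist_force: [0.2, 0.7, -3.9]
gripper_width: 13.8
```

```bash
python3 q.py c
```

```text
tip [(array([ 743. , -267.9,  123.7]), 0.79)] pan z 115.92143160834611 tilt~ 0.12428566756390598 ptr [123.4 125.9 126.6 123.3 124.3 124.3 123.1] [0.13  0.142 0.151 0.131 0.134 0.133 0.125]
F [[0.2, 0.7, -3.9], [-0.8, 0.8, -3.7], [-0.2, 1.7, -2.5]] [-0.2  1.1 -3.4] [ 654.2 -275.9  324.3] 24.25
```

{"name": "jog_arm", "arguments": {"targets": [[[-0.1, 0, 0.05, 0], [-0.1, 0, 0.05, 0]]]}}

```text
t: 24.45
ee_pos: [653.2, -276.0, 326.2]
eef_rot: [[-0.015, 0.08, -0.997], [0.011, -0.997, -0.08], [-1.0, -0.012, 0.014]]
wrist_force: [-0.3, 0.8, -4.0]
gripper_width: 13.5
```

{"name": "jog_arm", "arguments": {"targets": [[[-0.1, 0, 0.03, 0]]]}}

```text
t: 24.55
ee_pos: [652.8, -276.0, 327.1]
eef_rot: [[-0.015, 0.08, -0.997], [0.011, -0.997, -0.08], [-1.0, -0.012, 0.014]]
wrist_force: [-0.8, 0.9, -4.6]
gripper_width: 13.4
```

{"name": "jog_arm", "arguments": {"targets": [[[-0.1, 0, 0.02, 0]]]}}

```text
t: 24.65
ee_pos: [652.6, -276.1, 328.0]
eef_rot: [[-0.015, 0.08, -0.997], [0.011, -0.997, -0.08], [-1.0, -0.012, 0.015]]
wrist_force: [-0.2, 1.1, -5.0]
gripper_width: 13.2
```

{"name": "jog_arm", "arguments": {"targets": [[[-0.1, 0, 0.02, 0]]]}}

```text
t: 24.75
ee_pos: [652.4, -276.1, 328.9]
eef_rot: [[-0.016, 0.08, -0.997], [0.011, -0.997, -0.08], [-1.0, -0.012, 0.015]]
wrist_force: [1.0, 1.0, -4.7]
gripper_width: 13.6
```

{"name": "jog_arm", "arguments": {"targets": [[[-0.1, 0, 0.02, 0]]]}}

```text
t: 24.85
ee_pos: [652.2, -276.1, 329.8]
eef_rot: [[-0.016, 0.08, -0.997], [0.011, -0.997, -0.08], [-1.0, -0.012, 0.015]]
wrist_force: [0.9, 0.7, -4.8]
gripper_width: 13.3
```

{"name": "jog_arm", "arguments": {"targets": [[[0, 0, 0, 0]]]}}

```text
t: 24.95
ee_pos: [652.2, -276.1, 329.8]
eef_rot: [[-0.015, 0.08, -0.997], [0.011, -0.997, -0.08], [-1.0, -0.012, 0.014]]
wrist_force: [0.1, 0.7, -5.8]
gripper_width: 13.4
```

{"name": "jog_arm", "arguments": {"targets": [[[-0.1, 0, 0.02, 0]]]}}

```text
t: 25.05
ee_pos: [652.0, -276.2, 330.6]
eef_rot: [[-0.016, 0.08, -0.997], [0.011, -0.997, -0.08], [-1.0, -0.013, 0.015]]
wrist_force: [1.5, -0.4, -5.8]
gripper_width: 13.4
```

{"name": "jog_arm", "arguments": {"targets": [[[-0.05, 0, 0.01, 0]]]}}

```text
t: 25.15
ee_pos: [652.0, -276.2, 331.1]
eef_rot: [[-0.016, 0.08, -0.997], [0.011, -0.997, -0.08], [-1.0, -0.013, 0.015]]
wrist_force: [0.3, 0.2, -5.6]
gripper_width: 13.5
```

{"name": "jog_arm", "arguments": {"targets": [[[0, 0, 0, 0]]]}}

```text
t: 25.25
ee_pos: [652.0, -276.2, 331.1]
eef_rot: [[-0.016, 0.08, -0.997], [0.011, -0.997, -0.08], [-1.0, -0.013, 0.015]]
wrist_force: [-0.5, -0.2, -5.7]
gripper_width: 13.6
```

{"name": "jog_arm", "arguments": {"targets": [[[-0.06, 0, 0.01, 0]]]}}

```text
t: 25.35
ee_pos: [651.9, -276.2, 331.5]
eef_rot: [[-0.016, 0.08, -0.997], [0.012, -0.997, -0.08], [-1.0, -0.013, 0.015]]
wrist_force: [0.8, 0.7, -6.1]
gripper_width: 13.6
```

{"name": "jog_arm", "arguments": {"targets": [[[-0.03, 0, -0.12, 0]]]}}

```text
t: 25.45
ee_pos: [653.1, -276.1, 331.8]
eef_rot: [[-0.016, 0.08, -0.997], [0.012, -0.997, -0.08], [-1.0, -0.013, 0.015]]
wrist_force: [-0.6, 0.6, -5.8]
gripper_width: 13.4
```

{"name": "jog_arm", "arguments": {"targets": [[[-0.03, 0, -0.1, 0]]]}}

```text
t: 25.55
ee_pos: [654.1, -276.1, 332.0]
eef_rot: [[-0.017, 0.08, -0.997], [0.012, -0.997, -0.08], [-1.0, -0.013, 0.016]]
wrist_force: [-0.9, -0.6, -5.9]
gripper_width: 13.6
```

{"name": "jog_arm", "arguments": {"targets": [[[-0.03, 0, -0.15, 0]]]}}

```text
t: 25.65
ee_pos: [655.5, -276.0, 332.2]
eef_rot: [[-0.018, 0.08, -0.997], [0.012, -0.997, -0.08], [-1.0, -0.013, 0.017]]
wrist_force: [-1.3, 0.0, -6.0]
gripper_width: 13.4
```

{"name": "jog_arm", "arguments": {"targets": [[[-0.03, 0, -0.2, 0]]]}}

```text
t: 25.75
ee_pos: [657.6, -275.9, 332.6]
eef_rot: [[-0.018, 0.08, -0.997], [0.012, -0.997, -0.08], [-1.0, -0.013, 0.017]]
wrist_force: [-0.0, 1.4, -5.2]
gripper_width: 13.8
```

{"name": "jog_arm", "arguments": {"targets": [[[-0.03, 0, -0.2, 0]]]}}

```text
t: 25.85
ee_pos: [659.9, -275.7, 332.9]
eef_rot: [[-0.017, 0.08, -0.997], [0.012, -0.997, -0.08], [-1.0, -0.013, 0.016]]
wrist_force: [0.3, 0.5, -6.0]
gripper_width: 13.6
```

{"name": "jog_arm", "arguments": {"targets": [[[-0.02, 0, -0.09, 0], [0, 0, 0, 0]]]}}

```text
t: 26.05
ee_pos: [661.3, -275.5, 333.0]
eef_rot: [[-0.017, 0.08, -0.997], [0.012, -0.997, -0.08], [-1.0, -0.013, 0.016]]
wrist_force: [0.5, 0.8, -6.3]
gripper_width: 13.3
```

{"name": "jog_arm", "arguments": {"targets": [[[0.15, 0, -0.02, 0], [0.15, 0, -0.02, 0], [0.15, 0, -0.02, 0], [0.15, 0, -0.02, 0]]]}}

```text
t: 26.45
ee_pos: [661.8, -275.4, 327.6]
eef_rot: [[-0.017, 0.08, -0.997], [0.011, -0.997, -0.08], [-1.0, -0.012, 0.016]]
wrist_force: [0.5, 0.6, -1.2]
gripper_width: 14.0
```

{"name": "jog_arm", "arguments": {"targets": [[[0.15, 0, -0.03, 0], [0.15, 0, -0.03, 0]]]}}

```text
t: 26.65
ee_pos: [662.3, -275.3, 325.4]
eef_rot: [[-0.016, 0.08, -0.997], [0.01, -0.997, -0.08], [-1.0, -0.012, 0.015]]
wrist_force: [-0.6, 1.2, -0.1]
gripper_width: 13.7
```

{"name": "jog_arm", "arguments": {"targets": [[[0, 0, 0, 0], [0, 0, 0, 0], [-2.0, 0, 0, 0], [-3.5, 0, 0, 0], [0, 0, 0, 0]]], "gripper": 3.5}}

```text
t: 27.15
ee_pos: [663.2, -276.0, 383.4]
eef_rot: [[-0.013, 0.08, -0.997], [0.009, -0.997, -0.08], [-1.0, -0.01, 0.012]]
wrist_force: [-0.6, 1.0, -0.1]
gripper_width: 34.6
```

{"name": "jog_arm", "arguments": {"targets": [[[-1.0, 0, 1.0, 0], [-1.0, 0, 2.0, 0], [0, 0, 4.0, 0], [0, 0, 4.0, 0], [0, 0, 0, 0], [0, 0, 0, 0], [0, 0, 0, 0], [0, 0, 0, 0], [0, 0, 0, 0], [0, 0, 0, 0]]]}}

```text
t: 28.15
ee_pos: [552.2, -284.4, 404.4]
eef_rot: [[-0.009, 0.083, -0.996], [0.006, -0.997, -0.083], [-1.0, -0.007, 0.009]]
wrist_force: [-0.4, 0.2, -0.2]
gripper_width: 34.8
```

```bash
python3 q.py e; python3 q.py f;  python3 wr.py w10.png knob_grip pointer_tip
```

```text
tip [(array([ 741.1, -265.6,  100.7]), 0.7)] pan z 124.30000462392044 tilt~ -0.00461545575262221 ptr [ 99.9  99.5 101.4  98.1  98.5  99.1  98.4  98.6  97.2 100.4  99.2  99. ] [-0.001 -0.003  0.008 -0.01  -0.008 -0.005 -0.009 -0.008 -0.015  0.002
 -0.005 -0.006]
F [[-0.4, 0.2, -0.2], [0.8, 0.0, 0.0], [-0.1, -0.7, -0.5]] [ 0.1 -0.2 -0.2] [ 552.  -284.4  404.4] 28.25
tip [(array([ 740.7, -263.3,   99.6]), 0.63)] pan z 124.21346573481165 tilt~ -0.0032840882278715247 ptr [ 99.  101.5 103.9 100.2 102.6  99.7 100.9  99.9  97.  100.4  99.9  98.5] [-0.005  0.009  0.022  0.001  0.014 -0.001  0.005 -0.001 -0.017  0.002
 -0.001 -0.008]
F [[-0.1, -0.7, -0.5], [-0.3, -1.3, 0.1], [0.2, -0.3, -0.2]] [-0.1 -0.7 -0.2] [ 551.9 -284.5  404.5] 28.35
knob_grip 0.86 px 321.0 60.0 609 ztop 152.2 ((666.1695556640625, -273.3380126953125), (17.525455474853516, 15.03380298614502), 4.580796718597412) med [ 666.  -273.3  150.8]
  place knob_grip [ 666.8 -274.9  141.1] 0.94
pointer_tip 0.6 px 320.0 175.0 6344 ztop 150.5 ((616.9237060546875, -278.564208984375), (116.95561981201172, 61.83132553100586), 4.429234981536865) med [ 665.8 -273.2  150.8]
pointer_tip 0.36 px 322.0 60.0 595 ztop 152.2 ((666.1695556640625, -273.3380126953125), (17.525455474853516, 15.03380298614502), 4.580796718597412) med [ 665.9 -273.5  150.8]
28.6 [ 551.7 -284.5  404.7] [-0.14 -0.28  0.23]
```

View pics/c_f.png

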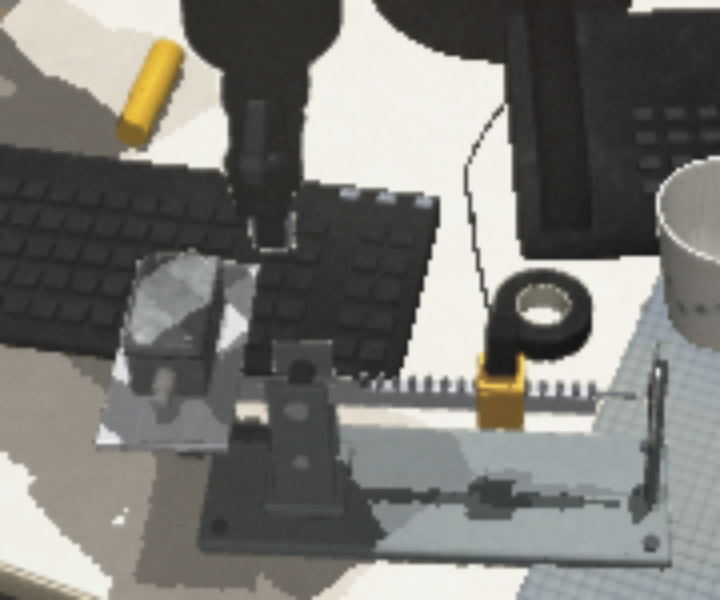

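View pics/w10.png

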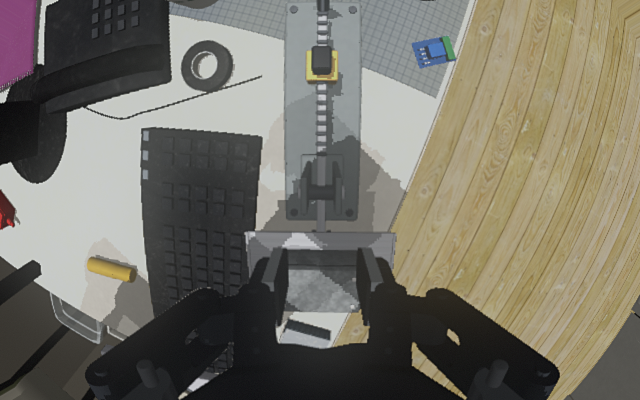

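{"name": "jog_arm", "arguments": {"targets": [[[-1.0, 0, 2.0, 0], [0, 0, 0, 0], [0, 0, 0, 0], [0, 0, 0, 0], [0, 0, 0, 0], [0, 0, 0, 0], [0, 0, 0, 0]]]}}

```text
t: 29.3
ee_pos: [532.6, -286.0, 413.7]
eef_rot: [[-0.01, 0.083, -0.996], [0.007, -0.996, -0.083], [-1.0, -0.008, 0.009]]
wrist_force: [-0.3, -0.1, 0.1]
gripper_width: 35.0
```

```bash
python3 q.py g; python3 q.py h; python3 - <<'E'
from h import *
snap('scene')
for n in ['unit_centre','pan_centre','mug','tape_roll','glue_stick']: print(n,[(np.round(x['location'],1),round(x['confidence'],2)) for x in place_of('scene',n)[:1]])
close_job(); print(read_state()['t'])
E
```

```text
tip [(array([ 743.1, -269. ,   98.5]), 0.77)] pan z 124.2305345287986 tilt~ -0.0035466850584400006 ptr [101.1 101.7  98.   97.6  99.6 100.   98.3  96.6  99.4  97.5  98.   98. ] [ 0.006  0.01  -0.011 -0.013 -0.002 -0.    -0.01  -0.019 -0.003 -0.014
 -0.011 -0.011]
F [[-0.3, -0.1, 0.1], [-0.3, 0.4, 0.2], [1.1, 0.5, -0.2]] [0.2 0.3 0. ] [ 532.5 -286.1  413.8] 29.4
tip [(array([ 740.3, -266.3,   98.8]), 0.56)] pan z 124.2480580731415 tilt~ -0.0038162780483306648 ptr [103.5 102.   97.5  98.6 101.5 101.   96.2  97.3  98.8  96.7  99.  101.4] [ 0.02   0.011 -0.014 -0.008  0.008  0.006 -0.022 -0.015 -0.006 -0.018
 -0.005  0.008]
F [[1.1, 0.5, -0.2], [-0.3, 0.7, -0.1], [0.2, 0.3, 0.2]] [ 0.3  0.5 -0. ] [ 532.5 -286.1  413.9] 29.5
unit_centre [(array([ 491.3, -284.5,  146.2]), 0.96)]
pan_centre [(array([ 490.8, -288.5,  125.6]), 0.93)]
mug [(array([ 798.2, -127.5,   -1.2]), 0.94)]
tape_roll [(array([ 6.836e+02, -1.301e+02, -2.000e-01]), 0.76)]
glue_stick [(array([378.2,  46. ,   2.8]), 0.68)]
the job is handed in; nothing more can be done
the job is handed in; nothing more can be done
```

The box is weighed and the job is handed in at about 30 s. It stands in the middle of the pan, and the poise sits in the eighth notch after the first.

- **Weighing:** I set the grey box (not the red look-alikes) on the pan until the wrist force showed it was carried, then let go. I moved the poise from notch 1 to notch 7. The beam then read about +0.03 rad, one notch short, so I lifted and moved it one more notch.
- **Gentleness:** The highest pull I read on the poise was about 7 N. The most I pressed on the pan was about 2 N, against the 15 N limit. These are wrist readings; the bearing itself gave no reading.
- **Level:** With the robot clear and the beam settled, the pointer tip stood at 98.5 to 100.7 mm against the 100 mm mark. The pan was at 124.2 mm, which makes the tilt within about 0.01 rad of level, inside one notch.
- **Tooth and grip:** The poise's grip is down, with its top at 152 mm. It is 112.5 mm from the fulcrum, where notch 8 lies at 112 mm, so the tooth should be in the notch; it cannot be seen.
- **Box on the pan:** It is centred within a few mm.
- **Bystanders:** The mug and the glue stick measured within about 2 mm of where they started. The tape roll's second reading, from a different camera, was about 8 mm off its first. Nothing touched it, so I take that as network error.
- **Disagreement with the text:** The box's gripped width measured 42 mm, not the 52 mm stated. I couldn't explain this, but it did not affect the grasp.

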